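# Change the blown fuses in a snap-cover fuse box

### The job

Prise the snap-fit cover of the fuse box open with the screwdriver in the notch of its front, lift it off and lay it on the bench. Take every blown fuse out of the box into the metal tray, fit a new 80 mm fuse from the bench in each of the two ways (leave the longer and the shorter one on the bench), then press the cover back on until it is snapped home all round, with the screwdriver left lying on the bench.

Things in the scene. Friction and masses are not known exactly. Their poses are not given: they have to be found in the camera images.
- fuse_box: off-white fuse box, 128 (x) x 132 (y) x 93 mm high, 4 mm walls, fixed to the bench. Origin: centre of its underside, z up. Its -x wall, with the notch, faces the robot. The cover rests on its rim, 93 mm up. Inside are two open fuse ways side by side along x; beside a fuse 25 mm are free for a finger
- notch (a point): centre of the mouth of the pry notch in the middle of the -x wall: an opening 31 mm wide (y) and 9 mm high between the wall's lowered sill (84 mm above the bench) and the cover's underside (93 mm). The wall is 4 mm thick there; a blade may go in up to 35 mm. x points straight into the box; axes as the box's
- way_1 (a point): centre of an 80 mm fuse lying in the first way (box frame 0, +25, 58 mm), along the box's x, on two rails 46 mm above the bench and 40 mm apart (gap), between flared copper clips 12 mm high and end stops 85 mm apart: 2.5 mm play at each end, 2 mm at each side. The floor beside the fuse, between the rails, is 4 mm up
- way_2 (a point): the same for the second way (box frame 0, -25, 58 mm)
- cover: grey cover: plate 128 x 132 x 4 mm, skirt and catches reach 18 mm below it (2.5 mm play at the sides, tapered lead-in), grip rib on top along x, 66 mm long, 22 mm wide, its top 24 mm above the origin. 0.22 kg. Origin: centre of the plate's underside, 93 mm above the box's origin when shut; axes then as the box's.
- cover_front (a point): middle of the cover's notch-side (-x) edge, at the plate's underside. A spring strip holds the -x edge and a weaker one the +x edge. Some 20 N under the plate just inside the -x edge free it after 5 to 6 mm of rise; it springs up and stays 8 to 14 mm raised; then the cover comes off with a pull of under 15 N at the rib. To shut, press the plate with 7 to 15 N near each of these edges
- screwdriver: flat-blade screwdriver on the bench, 197 mm long, 0.07 kg: red round handle 27 mm thick, 94 mm long, shaft 5.5 mm thick, 100 mm long. Its y axis runs along it from tip to handle: tip at y -95.5 mm, handle from y 4 to 98 mm, the common axis at z 12.9 mm. It lies with the tip down, sloping about 0.1 rad. The bench where it lies has room for the cover once it is gone
- driver_tip (a point): the tip of the screwdriver, on the axis of the shaft
- tray: shallow open aluminium tray for scrap, 140 (x) x 112 (y) x 28 mm high, 3 mm walls and floor, fixed. Origin: centre of its underside
- fuse_a: one of four spare fuse links alike but for their length: white square ceramic body 24 x 24 mm with plated end caps, lying along its x axis, 0.1 to 0.2 kg. Origin at its centre. Its length, 64, 80 or 96 mm, is twice the distance from the origin to its _end point; two of the four are 80 mm
- fuse_b: as fuse_a
- fuse_c: as fuse_a
- fuse_d: as fuse_a
- fuse_a_end (a point): centre of the +x end face of fuse_a
- fuse_b_end (a point): centre of the +x end face of fuse_b
- fuse_c_end (a point): centre of the +x end face of fuse_c
- fuse_d_end (a point): centre of the +x end face of fuse_d
- blown_1: blown fuse in the first way, under the cover, at the start, or absent (None) if that way is empty: 24 x 24 x 80 mm, along its x, origin at its centre, looks like the spares
- blown_2: the same in the second way; one or both ways hold a blown fuse
- bottle: white dropper bottle with an orange tip standing near the tray, 39 mm thick, 112 mm high, a bystander; origin at its foot
- valve_fixture: assembly fixture with valves, fixed, an obstacle before the spare fuses: covers x 0.33 to 0.52, y -0.14 to 0.16 of the bench and stands up to 151 mm high. To its right a free strip of bench, x 0.30 to 0.53, y about -0.19 (edge of the bench at y -0.245), has room for the screwdriver. A fixed thin cable lies from it to the back at y -0.03 to -0.1
- lever_press: arbor press, fixed, an obstacle at the left: foot 20 mm high over x 0.51 to 0.73, y 0.385 to 0.56, its column, head and lever (up to 436 mm high) stand over y 0.418 and more

How it is judged:
By the outcome, as a careful person would: the job done as asked, in the order asked, and still so for the second after the job is handed in, with the robot touching nothing.
Of blown_1, blown_2 only 1 to 2 are there at a start; the rules pass over those that are not, and their reading is None.
At some moment in a run one of fuse_a, fuse_b, fuse_c, fuse_d may be knocked a few centimetres aside while the robot is not near it.
Once in a run the grip may slacken for a moment while it holds something.
It also fails if it takes over 210 s, if anything falls off the work surface, if the arm or the gripper's body presses on something with over 40 N, if the wrist force passes 120 N, or if a joint passes its speed limit or range.

### The arm

A 6-joint arm with a two-finger parallel gripper is mounted at the origin on a cart in front of the work surface, level with it; the furniture and walls round the work are solid. World frame = base frame: x ahead of the robot, y to its left, z up, the work surface at z = 0. Lengths are in mm, angles in rad, forces in N, time in s.
With the tool pointing down it reaches from about 275 to 1000 mm from the base axis. Payload 8.4 kg.
Tool frame: the origin (TCP) lies on the centre line of the jaws, within the pads' length; the fingertips stand 17 mm ahead of it and the grasp point (between the pads) lies 2 mm behind it (r.tcp_to_tips is the z of the fingertips in the tool frame, in mm); z points along the fingers, y is the direction in which the jaws open and shut (so a half turn about z gives the same grasp; the last joint's range is limited). The gripper opens to 85 mm and grips with 20 to 120 N. Pads are 22 mm wide; open, the fingers measure 114 mm over their backs; the gripper's body (76 mm by 85 mm) begins 54 mm behind the grasp point. The pads swing forward as they close: fully open they stand 13 mm farther back than shut.
Start: joints at [1.255, 0.353, 1.633, -0, 1.155, -0.002], TCP at [192.921, 594.483, 248.281] pointing down, gripper open.
Joint ranges: [-2.63, 2.63], [-0.92, 2.1], [0.06, 2.66], [-1.3, 4.44], [0, 2.69], [-3.02, 3.02]. Speed limits (rad/s): [2.22, 2.22, 2.79, 3.14, 3.14, 3.14].

### API

Orientations are given as [roll, pitch, yaw] about the fixed x, y, z axes, in that order (R = Rz(yaw) Ry(pitch) Rx(roll)).
In Python, from rig import r, cams, job gives the robot as it stands.
- The arm moves only by the tool drive_tool, never from a script. Its argument "deltas" is a list of rows, each a list of 4 numbers: the shift along the tool's x, y, z in cm, then the turn about the tool's z in rad. In form: [[x, y, z, roll], ...]. A call has 1 to 12 rows; each row shifts and turns the commanded pose from where the row before left it, along the tool's axes as they then stand; what a row does not reach is not made up. A row lasts 1/12 s, in which the tool goes at most 41.7 mm and 7.16 degrees, less where a joint would pass 70% of its speed; a pose out of reach is approached as far as the arm can. A call with a gripper value outside its range is refused whole. "jaw" is the closure, from 0 (fully open) to 1 (shut), set as the call begins (left out, the last holds). The fingers move at their own pace and stop on an object; "force" is the grip in N (left out, the last holds). Time passes only in rows, so rows that do not move let the fingers close. It gives the time, the measured TCP pose, the force and the opening at its end, in the units of the state.
- r.sense(): the state, without advancing time (a new reading comes with each control period).
- cams.grab_frame(name): name is "side" or "top"; returns (picture, depth): 420x560x3 uint8, red, green, blue; 420x560 float32, mm along the optical axis (not along the pixel's ray), 0 where there is no reading.
- cams.camera_params(name): a dict with "fx", "fy", "cx", "cy" (pixels), "R" (3x3) and "t" (3): a world point X has camera coordinates R X + t. Camera axes: x right, y down, z forward; pixel columns grow to the right and rows downward; lengths in mm; the calibration is good to about 2 mm. A picture is of the moment at which its call begins. camera_params takes no time and is no camera call.
- job.sign_off(): hands the job in, once; it reports no verdict.
The state is a dict: "clock": time; "qpos": joint angles; "qvel": joint speeds; "joint_efforts": joint torques, N m; "eef_pos": TCP position; "tcp_rot": TCP orientation; "contact_force": force on the tool from outside, world axes, zero at the start; "wrist_torque": the same for the moment, N m; "opening": opening from 0.0 (shut) to 1.0 (fully open).
Only numpy, scipy, OpenCV 4.12 (cv2) and the standard library are available. Lean on these libraries where they do the work, as an engineer would, in place of code of your own. Each camera call takes 0.05 s, during which the arm holds its last target. There are 200 camera calls.

## Working session

There is one attempt and no reset: what is moved stays moved. The work goes in short steps, Python scripts to look and compute and a tool call to move; the robot and the scene stay as the last step left them, time stands still between calls to the robot, and variables do not carry over. Pictures are saved under pics/ and viewed, about 12 in all and at most 16, crops included, and the job is handed in when it is done.

Besides the shell and the picture viewer there is one more tool, called as name(argument=value, ...), one argument or row to a line, values as JSON. drive_tool: Moves the arm, as the interface text tells. Its arguments: {"type":"object","properties":{"deltas":{"type":"array"},"jaw":{"type":"number"},"force":{"type":"number"}},"required":["deltas"]}

```bash
ls; mkdir -p pics
python3 - <<'E'
from rig import r,cams,job
import cv2
print(r.sense(), r.tcp_to_tips)
for n in("top","side"):
    p,d=cams.grab_frame(n); cv2.imwrite(f"pics/{n}0.png",p[:,:,::-1])
    import numpy as np; np.save(f"{n}0.npy",d)
    c=cams.camera_params(n); print(n,{k:np.round(v,3).tolist() for k,v in c.items()})
E
```

```text
pics
{'clock': 0.0, 'qpos': array([ 1.25459577e+00,  3.53654373e-01,  1.63412975e+00, -1.97680363e-05,
        1.15519750e+00, -2.41657617e-03]), 'qvel': array([ 2.97495678e-04,  7.04927855e-04, -1.68315293e-03, -5.54979901e-04,
       -1.25017546e-03,  3.10846179e-06]), 'joint_efforts': array([ 5.41499627e-03, -6.05250049e+01, -3.42085397e+01,  3.80984429e-04,
        9.12890100e-03,  1.47070273e-05]), 'eef_pos': array([192.78821211, 594.05051645, 247.55965302]), 'tcp_rot': array([-3.14020365e+00,  1.47175782e-05,  2.82781667e+00]), 'contact_force': array([-0.17825847, -0.22008605,  0.39246707]), 'wrist_torque': array([-0.02980773, -0.03420811, -0.03930743]), 'opening': 1.0047172627152154} 17.0
top {'fx': 415.214, 'fy': 415.214, 'cx': 280.604, 'cy': 204.024, 'R': [[0.06, -0.998, -0.0], [-0.976, -0.058, -0.211], [0.21, 0.013, -0.978]], 't': [118.244, 561.103, 1045.81]}
side {'fx': 446.32, 'fy': 446.32, 'cx': 285.619, 'cy': 214.56, 'R': [[0.832, -0.554, 0.014], [-0.27, -0.428, -0.862], [0.484, 0.714, -0.506]], 't': [-376.006, 269.629, 770.3]}
```

View pics/top0.png

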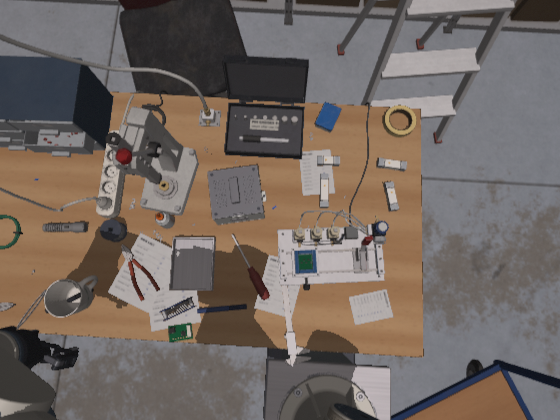

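View pics/side0.png

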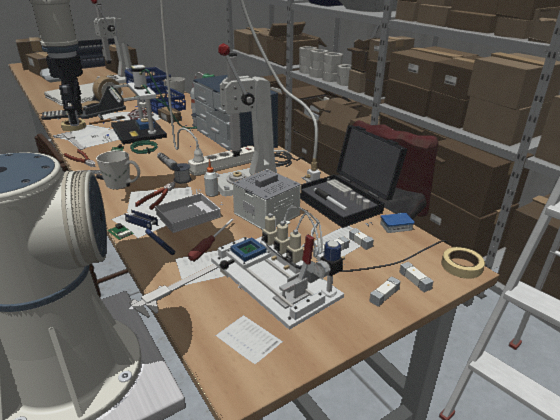

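The top view shows the grey cover on the box at about (236,194), the screwdriver from (234,235) to (264,297), the tray at (192,263), and the fuses near (328,160), (324,190), (391,164) and (391,195). Next I'll enlarge that area and measure it.

```bash
cat > h.py <<'E'
import numpy as np, cv2
from rig import r,cams,job
def world(n,d,u,v,z=None):
    c=cams.camera_params(n);R=np.array(c["R"]);t=np.array(c["t"])
    ray=np.array([(u-c["cx"])/c["fx"],(v-c["cy"])/c["fy"],1.])
    if z is None: return R.T@(ray*d[int(round(v)),int(round(u))]-t)
    o=-R.T@t; w=R.T@ray; return o+w*(z-o[2])/w[2]
def cloud(n,d):
    c=cams.camera_params(n);R=np.array(c["R"]);t=np.array(c["t"])
    v,u=np.mgrid[:d.shape[0],:d.shape[1]]
    P=np.stack([(u-c["cx"])/c["fx"]*d,(v-c["cy"])/c["fy"]*d,d],-1)
    return (P-t)@R
def crop(p,u0,v0,u1,v1,s,name):
    q=cv2.resize(p[v0:v1,u0:u1],None,fx=s,fy=s,interpolation=cv2.INTER_CUBIC); cv2.imwrite(f"pics/{name}.png",q)
def rect(P): # min area rect of xy points
    return cv2.minAreaRect(P[:,:2].astype(np.float32))
E
python3 - <<'E'
from h import *
p=cv2.imread("pics/top0.png"); d=np.load("top0.npy")
crop(p,150,140,420,320,2.9,"c1")
W=cloud("top",d); print("bench z",np.median(W[200:215,345:370,2]), np.median(W[310:320,380:385,2]))
def seg(u0,v0,u1,v1,z0,z1,nm):
    Q=W[v0:v1,u0:u1]; m=((Q[...,2]>z0)&(Q[...,2]<z1)&(d[v0:v1,u0:u1]>0)).astype(np.uint8)
    n,l,s,_=cv2.connectedComponentsWithStats(m)
    for i in range(1,n):
        if s[i,4]>25:
            P=Q[l==i]; c,wh,a=rect(P); print(nm,np.round(c),np.round(wh),round(a,1),"zmed",round(float(np.median(P[:,2])),1),s[i,4])
seg(295,145,415,215,14,40,"fuse")
seg(195,150,280,240,85,130,"cover"); seg(195,150,280,240,107,130,"rib")
seg(160,225,222,300,15,45,"tray"); seg(222,225,276,305,4,40,"drv")
seg(150,205,180,235,20,140,"bottle")
E
```

```text
bench z 0.058206749954885534 0.27371036968163476
fuse [717. 111.] [39. 20.] 2.4 zmed 21.5 93
fuse [695.  26.] [24. 63.] 0.9 zmed 23.2 193
fuse [ 695. -154.] [81. 25.] 85.3 zmed 23.6 252
fuse [607.  34.] [95. 23.] 2.3 zmed 22.7 294
fuse [ 603. -152.] [81. 25.] 12.3 zmed 23.2 253
cover [571. 272.] [130. 133.] 11.5 zmed 97.1 2476
rib [571. 272.] [67. 22.] 11.7 zmed 116.5 224
tray [384. 379.] [139. 114.] 2.9 zmed 26.5 317
drv [389. 221.] [198.  38.] 27.7 zmed 21.2 430
bottle [531. 437.] [15. 16.] 2.2 zmed 26.5 33
bottle [495. 462.] [36. 38.] 6.1 zmed 65.5 228
```

View pics/c1.png

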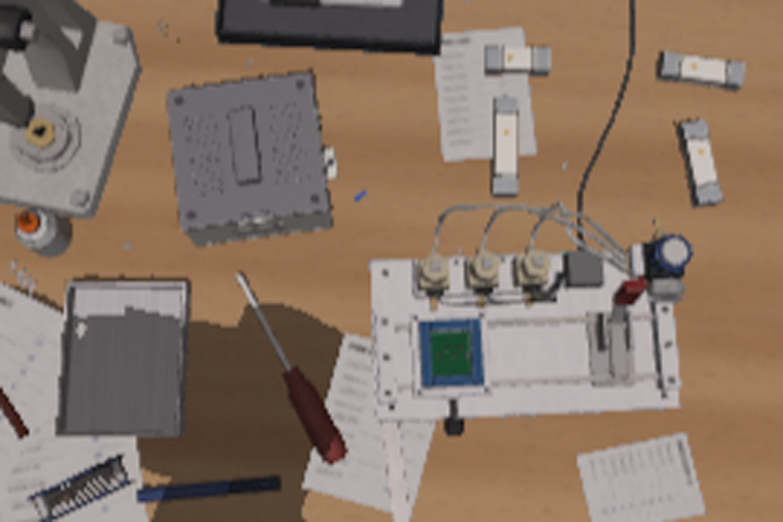

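The crop confirms that the rib runs along yaw of about 0.2 rad and that the notch faces the robot. The driver's tip is at crop (239,272), its shaft/handle junction at (290,370) and its handle end at (338,460). The two 80 mm fuses are the right-hand pair, at crop (702,70) and (700,162).

```bash
cat >> h.py <<'E'
def go(x,y,z,yaw,frm=None):
    """print turn (tool) and tool-frame shift in cm from measured (or given) pose, turn first"""
    s=r.sense(); p=np.array(s["eef_pos"]) if frm is None else np.array(frm[:3]); w=s["tcp_rot"][2] if frm is None else frm[3]
    dw=(yaw-w+np.pi/2)%np.pi-np.pi/2; y1=w+dw
    d=np.array([x,y,z])-p
    X=np.array([np.cos(y1),np.sin(y1)]);Y=np.array([np.sin(y1),-np.cos(y1)])
    print("turn",round(-dw,3),"| shift cm x %.2f y %.2f z %.2f"%(d[:2]@X/10,d[:2]@Y/10,-d[2]/10),"yaw",round(y1,3),"q6",round(float(s["qpos"][5]),2),"now",np.round(p,1))
    return [x,y,z,y1]
E
python3 - <<'E'
from h import *
p=cv2.imread("pics/top0.png"); d=np.load("top0.npy"); W=cloud("top",d)
tip=world("top",d,232.4,233.8,4); 
for nm,u,v,z in(("tip",232.4,233.8,4),("mid",241.4,251,10),("junc",250,267.6,15),("end",265.9,296.9,20)):
    print(nm,np.round(world("top",d,u,v,z),1),np.round(world("top",d,u,v),1))
hsv=cv2.cvtColor(p,cv2.COLOR_BGR2HSV); m=np.zeros(d.shape,bool); m[225:305,225:276]=1
red=m&((hsv[...,0]<8)|(hsv[...,0]>172))&(hsv[...,1]>130)&(W[...,2]>8)
P=W[red]; print("red",red.sum(),rect(P))
v=cv2.fitLine(P[:,:2].astype(np.float32),cv2.DIST_HUBER,0,.01,.01).ravel();print(v,np.degrees(np.arctan2(v[1],v[0])))
E
python3 - <<'E'
from h import *
t=np.array([0,0])
E
```

```text
tip [473.3 279.9   4. ] [4.738e+02 2.804e+02 4.000e-01]
mid [427.  250.8  10. ] [426.4 250.2  16. ]
junc [383.5 223.7  15. ] [383.2 223.3  20.2]
end [309.5 175.8  20. ] [309.6 175.6  25.3]
red 127 ((342.4783020019531, 197.42166137695312), (84.78295135498047, 23.008928298950195), 32.819969177246094)
[  0.868331    0.4959851 336.15964   189.43257  ] 29.734728
```

Run:
```python
from h import *
go(434,255,90,0.566)
```

```text
turn -0.88 | shift cm x -2.17 y -41.55 z 15.76 yaw 3.708 q6 -0.0 now [192.8 594.1 247.6]
```

drive_tool(
  deltas=[
    [0,0,0,-0.11],
    [0,0,0,-0.11],
    [0,0,0,-0.11],
    [0,0,0,-0.11],
    [0,0,0,-0.11],
    [0,0,0,-0.11],
    [0,0,0,-0.11],
    [0,0,0,-0.11],
  ],
  jaw=0.5,
  force=110,
)

```text
clock: 0.77
eef_pos: [192.8, 594.2, 247.8]
tcp_rot: [-3.141, -0.001, -2.57]
contact_force: [-0.1, -0.5, -0.6]
opening: 0.499
```

drive_tool(
  deltas=[
    [-0.18,-3.46,1,0],
    [-0.18,-3.46,1.3,0],
    [-0.18,-3.46,1.4,0],
    [-0.18,-3.46,1.4,0],
    [-0.18,-3.46,1.4,0],
    [-0.18,-3.46,1.4,0],
    [-0.18,-3.46,1.4,0],
    [-0.18,-3.46,1.4,0],
    [-0.18,-3.46,1.4,0],
    [-0.18,-3.46,1.4,0],
    [-0.18,-3.46,1.4,0],
    [-0.18,-3.46,1,0],
  ],
)

```text
clock: 1.77
eef_pos: [434.0, 253.8, 88.1]
tcp_rot: [3.142, -0.001, -2.575]
contact_force: [0.4, 1.1, 0.5]
opening: 0.499
```

Run:
```python
from h import *
s=r.sense();print(s["clock"],s["opening"],s["eef_pos"],s["contact_force"])
go(434,255,20,0.566)
```

```text
1.7667 0.4986856481318141 [434.00759773 253.83469773  88.05249651] [0.40915609 1.06506167 0.49876251]
turn 0.0 | shift cm x -0.06 y 0.10 z 6.81 yaw -2.576 q6 -1.61 now [434.  253.8  88.1]
```

drive_tool(
  deltas=[
    [0,0,1,0],
    [0,0,1.2,0],
    [0,0,1.2,0],
    [0,0,1.2,0],
    [0,0,1,0],
    [0,0,0.6,0],
    [0,0,0.3,0],
    [0,0,0.2,0],
    [0,0,0,0],
    [0,0,0,0],
  ],
)

```text
clock: 2.6
eef_pos: [434.0, 255.9, 22.6]
tcp_rot: [-3.142, 0.0, -2.575]
contact_force: [0.2, 0.9, -0.5]
opening: 0.503
```

drive_tool(
  deltas=[
    [0,0,0,0],
    [0,0,0,0],
    [0,0,0,0],
    [0,0,0,0],
    [0,0,0,0],
    [0,0,0,0],
    [0,0,0,0],
    [0,0,0,0],
  ],
  jaw=1,
  force=110,
)

```text
clock: 3.27
eef_pos: [434.1, 255.8, 22.4]
tcp_rot: [-3.142, 0.001, -2.575]
contact_force: [0.5, 0.6, 1.6]
opening: 0.022
```

drive_tool(
  deltas=[
    [0,0,0,0],
    [0,0,0,0],
    [0,0,0,0],
    [0,0,0.2,0],
    [0,0,0.2,0],
    [0,0,0,0],
  ],
  jaw=0.7,
)

```text
clock: 3.77
eef_pos: [433.6, 255.5, 17.8]
tcp_rot: [3.142, -0.001, -2.575]
contact_force: [0.2, -0.0, 1.1]
opening: 0.299
```

Run:
```python
from h import *
s=r.sense();print(s["clock"],s["opening"],s["eef_pos"],s["contact_force"])
a,d=cams.grab_frame("side"); a=a[:,:,::-1]
c=cams.camera_params("side"); q=np.array(c["R"])@np.array([434,255,10])+c["t"]; print(q[:2]/q[2]*446.3+[285.6,214.6])
crop(a,150,160,290,270,5,"s1")
```

```text
3.7667 0.29851232292856 [433.56770364 255.48487934  17.81907059] [ 1.59577344e-01 -9.10757457e-04  1.08039770e+00]
[225.45729618 227.90496675]
```

View pics/s1.png

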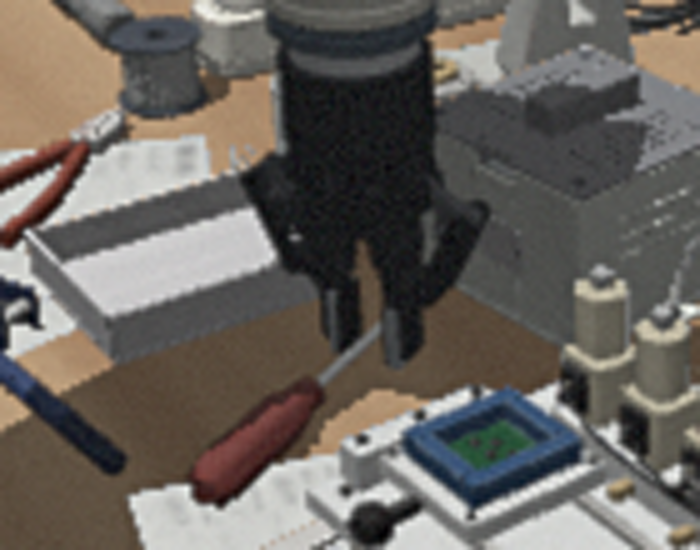

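In the side view the shaft lies between the open fingertips, from about crop (320,385) to (385,325). I'll close on it.

drive_tool(
  deltas=[
    [0,0,0,0],
    [0,0,0,0],
    [0,0,0,0],
    [0,0,0,0],
    [0,0,0,0],
    [0,0,0,0],
    [0,0,0,0],
  ],
  jaw=1,
  force=110,
)

```text
clock: 4.4
eef_pos: [433.9, 255.6, 18.3]
tcp_rot: [-3.142, 0.0, -2.575]
contact_force: [0.0, 0.1, 1.7]
opening: 0.024
```

drive_tool(
  deltas=[
    [0,0,-0.5,0],
    [0,0,-1,0],
    [0,0,-1.5,0],
    [0,0,-1.5,0],
    [0,0,-1.5,0],
    [0,0,-1,0],
    [0,0,-0.5,0],
    [0,0,0,0],
  ],
)

```text
clock: 5.07
eef_pos: [434.6, 256.1, 94.7]
tcp_rot: [-3.141, 0.002, -2.575]
contact_force: [-0.3, 0.3, -1.3]
opening: 0.021
```

Run:
```python
from h import *
s=r.sense();print(s["clock"],s["opening"],s["eef_pos"],s["contact_force"])
a,d=cams.grab_frame("side"); a=a[:,:,::-1]; cv2.imwrite("pics/side2raw.png",a)
b,e=cams.grab_frame("top"); cv2.imwrite("pics/top2raw.png",b[:,:,::-1]); np.save("side2.npy",d);np.save("top2.npy",e)
S=cv2.resize(a[140:260,150:290],None,fx=4,fy=4,interpolation=cv2.INTER_CUBIC); T=cv2.resize(b[205:325,215:275,::-1],None,fx=4,fy=4,interpolation=cv2.INTER_CUBIC)
cv2.imwrite("pics/st2.png",np.hstack([S,T])) ; print(S.shape,T.shape)
```

```text
5.0667 0.02063929115031632 [434.56590317 256.07210815  94.68291026] [-0.34000065  0.27176527 -1.29884534]
(480, 560, 3) (480, 240, 3)
```

View pics/st2.png

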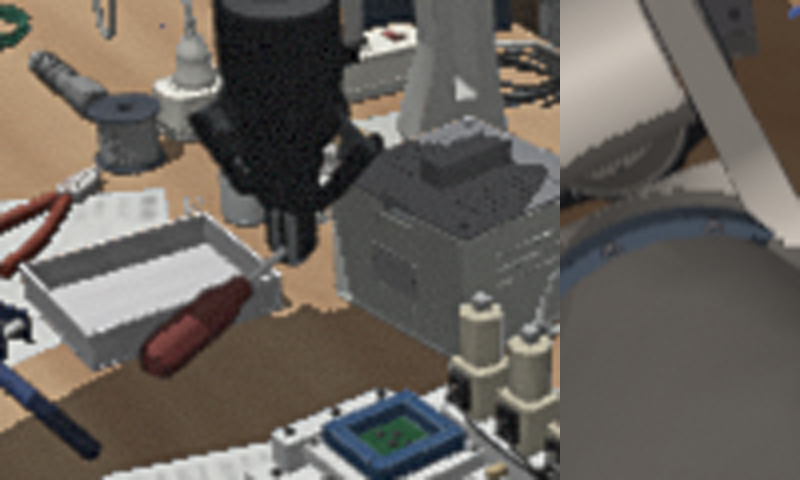

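The driver is lifted and held at its shaft, with the handle at crop (145,360) to (250,285). The arm blocks the top camera. I'll fit the handle axis from the side depth.

```bash
cat >> h.py <<'E'
def handle(a,d,n="side",box=None):
    """a BGR; fit driver axis from red handle; returns axis point, dir (towards tip)"""
    W=cloud(n,d); h=cv2.cvtColor(a,cv2.COLOR_BGR2HSV)
    red=((h[...,0]<8)|(h[...,0]>172))&(h[...,1]>110)&(d>0)
    tcp=np.array(r.sense()["eef_pos"]); red&=(np.linalg.norm(W-tcp,axis=2)<190)&(np.linalg.norm(W-tcp,axis=2)>30)
    P=W[red]; 
    for _ in range(3):
        v=cv2.fitLine(P.astype(np.float32),cv2.DIST_HUBER,0,.01,.01).ravel().astype(float); dr,c=v[:3],v[3:]
        k=np.linalg.norm(np.cross(P-c,dr),axis=1)<16; P=P[k]
    if dr@(tcp-c)<0: dr=-dr
    C=cams.camera_params(n); o=-np.array(C["R"]).T@np.array(C["t"]); vw=o-c; vw-=vw@dr*dr; vw/=np.linalg.norm(vw)
    ax=c-vw*11; s=(P-c)@dr
    return ax,dr,len(P),(s.min(),s.max())
E
python3 - <<'E'
from h import *
a=cv2.imread("pics/side2raw.png"); d=np.load("side2.npy")
ax,dr,n,s=handle(a,d); print(np.round(ax,1),np.round(dr,3),n,s)
end=ax+dr*s[0]; print("end",end,"tip",end+197*dr)
t=(434.6-ax[0])/dr[0]; print("axis at grip",ax+t*dr, "yaw",np.arctan2(dr[1],dr[0]),"slope",dr[2])
E
```

```text
[329.9 191.9  88.9] [0.864 0.504 0.018] 221 (np.float64(-34.56798898552478), np.float64(60.06380414266741))
end [300.05248416 174.47604391  88.25732441] tip [470.1696868  273.75857369  91.73882078]
axis at grip [434.6        252.99965904  91.01087714] yaw 0.5282827301373552 slope 0.017672570422291756
```

```bash
cat >> h.py <<'E'
def onplane(n,u,v,p,yaw):
    c=cams.camera_params(n);R=np.array(c["R"]);o=-R.T@np.array(c["t"]); w=R.T@np.array([(u-c["cx"])/c["fx"],(v-c["cy"])/c["fy"],1.])
    nn=np.array([-np.sin(yaw),np.cos(yaw),0]); k=nn@(np.array(p)-o)/(nn@w); return o+k*w
def proj(n,P):
    c=cams.camera_params(n); q=np.array(c["R"])@np.array(P,float)+c["t"]; return np.round([q[0]/q[2]*c["fx"]+c["cx"],q[1]/q[2]*c["fy"]+c["cy"]],1)
E
python3 - <<'E'
from h import *
g=np.array([434.6,256.1,94.7]); yw=.566
for nm,u,v in(("end",187,230),("junc",212.3,212.2),("sh",216.5,207.5)):
    P=onplane("side",u,v,g,yw); print(nm,np.round(P,1),"s",round(float((P-g)[:2]@[np.cos(yw),np.sin(yw)]),1))
for z in (77.7,84,91): print(z,proj("side",[434.6,256.1,z]))
a=cv2.imread("pics/side2raw.png"); crop(a,170,175,250,240,10,"s3")
E
```

```text
end [301.1 171.3  93.5] s -158.1
junc [388.7 227.   84.7] s -54.3
sh [405.3 237.5  87.8] s -34.8
77.7 [224.  204.8]
84 [223.9 202.6]
91 [223.7 200.2]
```

View pics/s3.png

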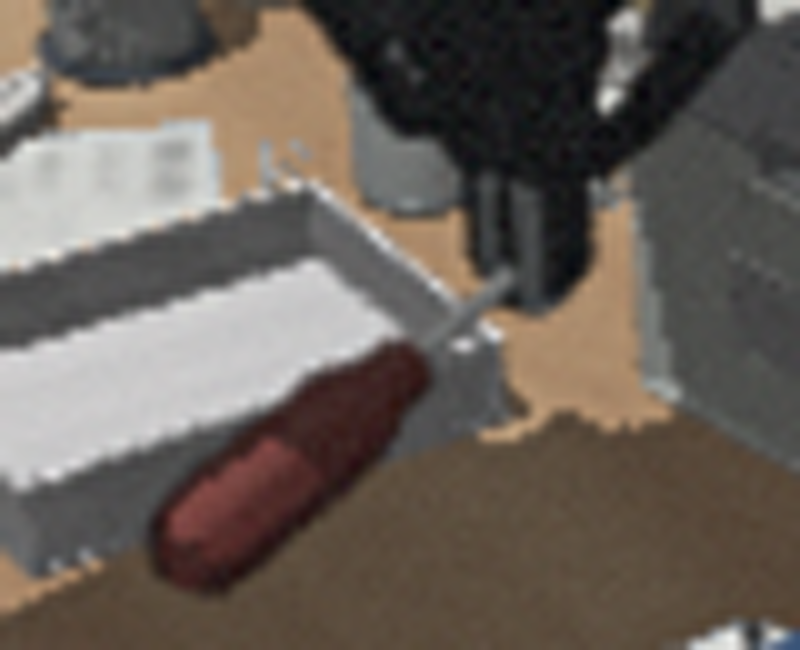

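The shaft enters the fingers at crop (508,278), the junction centre is at (418,362) and the handle end at (185,548).

Run:
```python
from h import *
g=np.array([434.6,256.1,94.7])
for yw in(.566,.545):
  for nm,u,v in(("end",188.6,229.8),("junc",211.8,211.2),("shaft",216.3,207.0),("enter",220.8,202.8)):
    P=onplane("side",u,v,g,yw); print(yw,nm,np.round(P,1),"s",round(float((P-g)[:2]@[np.cos(yw),np.sin(yw)]),1))
```

```text
0.566 end [305.9 174.3  90.7] s -152.5
0.566 junc [387.2 226.   88.4] s -56.1
0.566 shaft [404.7 237.1  89.5] s -35.5
0.566 enter [422.6 248.5  90.6] s -14.2
0.545 end [307.6 179.1  87.6] s -148.5
0.545 junc [388.  227.9  87.3] s -54.4
0.545 shaft [405.2 238.3  88.8] s -34.4
0.545 enter [422.8 249.   90.3] s -13.8
```

Run:
```python
from h import *
go(449.5,247.1,93.5,.2025)
```

```text
turn 0.364 | shift cm x -1.37 y -1.15 z -0.03 yaw -2.939 q6 -1.61 now [433.7 255.6  93.2]
```

drive_tool(
  deltas=[
    [0,0,0,0.1],
    [0,0,0,0.1],
    [0,0,0,0.1],
    [0,0,0,0.064],
    [-0.5,-0.4,0,0],
    [-0.5,-0.4,0,0],
    [-0.37,-0.35,0,0],
    [0,0,0,0],
    [0,0,0,0],
    [0,0,0,0],
  ],
)

```text
clock: 6.0
eef_pos: [449.6, 246.9, 93.1]
tcp_rot: [-3.142, -0.0, -2.939]
contact_force: [-0.0, 0.1, -0.4]
opening: 0.022
```

Run:
```python
from h import *
s=r.sense();print(s["clock"],s["opening"],s["eef_pos"],s["contact_force"])
a,d=cams.grab_frame("side"); a=a[:,:,::-1]; cv2.imwrite("pics/side4raw.png",a); np.save("side4.npy",d)
crop(a,185,170,265,230,10,"s4")
c,s_=np.cos(.2025),np.sin(.2025)
for nm,b in(("notchL",(-64,15.5)),("notchR",(-64,-15.5))):
  for z in(84,93): print(nm,z,(proj("side",[571+c*b[0]-s_*b[1],272+s_*b[0]+c*b[1],z])-[185,170])*10)
g=np.array([449.5,247.1,93.5]); print("tip pred",(proj("side",[571-79*c,272-79*s_,88.8])-[185,170])*10)
```

```text
6.0 0.021880868174305936 [449.56066098 246.93201694  93.14693347] [-0.02619027  0.08366543 -0.41275315]
notchL 84 [600. 228.]
notchL 93 [599. 198.]
notchR 84 [679. 269.]
notchR 93 [678. 238.]
tip pred [594. 251.]
```

View pics/s4.png

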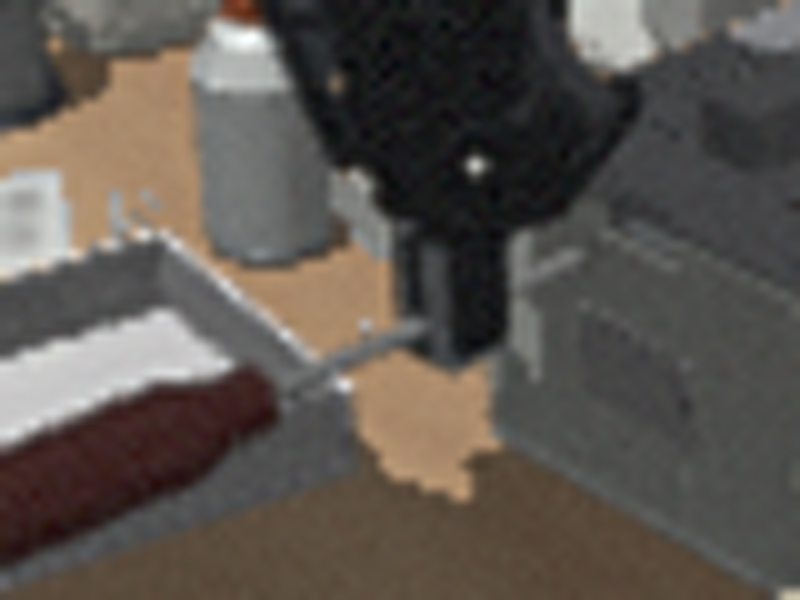

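The tip is seen at crop (583,255), which puts its axis at about 88.5 mm, in line with the notch at about (640,233). I'll insert it slowly.

drive_tool(
  deltas=[
    [-0.4,0,0,0],
    [-0.4,0,0,0],
    [-0.4,0,0,0],
    [-0.4,0,0,0],
    [-0.3,0,0,0],
    [-0.3,0,0,0],
    [-0.3,0,0,0],
    [0,0,0,0],
  ],
)

```text
clock: 6.72
eef_pos: [474.8, 252.4, 93.3]
tcp_rot: [3.141, 0.001, -2.939]
contact_force: [0.3, 0.0, -0.9]
opening: 0.024
```

drive_tool(
  deltas=[
    [-0.3,0,0,0],
    [-0.3,0,0,0],
    [-0.3,0,0,0],
    [-0.3,0,0,0],
    [-0.2,0,0,0],
    [0,0,0,0],
    [0,0,0,0],
  ],
)

```text
clock: 7.3
eef_pos: [487.9, 255.0, 93.2]
tcp_rot: [-3.142, -0.0, -2.939]
contact_force: [0.0, 0.4, -0.8]
opening: 0.02
```

Tip is about 21 mm in with no force. Now I'll lift.

drive_tool(
  deltas=[
    [0,0,-0.15,0],
    [0,0,-0.15,0],
    [0,0,-0.15,0],
    [0,0,-0.15,0],
    [0,0,0,0],
  ],
  force=120,
)

```text
clock: 7.72
eef_pos: [487.3, 254.7, 98.5]
tcp_rot: [-3.141, -0.001, -2.939]
contact_force: [4.3, 0.5, -18.6]
opening: 0.019
```

drive_tool(
  deltas=[
    [0,0,-0.15,0],
    [0,0,-0.15,0],
    [0,0,-0.1,0],
    [0,0,0,0],
  ],
)

```text
clock: 8.05
eef_pos: [488.1, 255.2, 104.2]
tcp_rot: [3.141, 0.001, -2.939]
contact_force: [-1.2, -0.8, -2.1]
opening: 0.023
```

drive_tool(
  deltas=[
    [0,0,0.2,0],
    [0,0,0.3,0],
    [0.3,0,0,0],
    [0.6,0,0,0],
    [0.8,0,0,0],
    [1,0,0,0],
    [1.5,0,0,0],
    [1.5,0,0,0],
    [1.5,0,0,0],
    [0,0,0,0],
  ],
)

```text
clock: 8.88
eef_pos: [413.4, 239.1, 97.9]
tcp_rot: [-3.141, -0.004, -2.939]
contact_force: [-0.5, -0.4, -1.4]
opening: 0.019
```

Run:
```python
from h import *
s=r.sense();print(s["clock"],s["opening"],s["eef_pos"],s["contact_force"])
a,d=cams.grab_frame("side"); a=a[:,:,::-1]; cv2.imwrite("pics/side5raw.png",a); np.save("side5.npy",d)
W=cloud("side",d); D=cloud("side",np.load("side4.npy"))
c,s_=np.cos(.2025),np.sin(.2025)
def bx(W): q=W[...,:2]-[571,272]; return q@[c,s_],q@[-s_,c]
for WW in(D,W):
  X,Y=bx(WW)
  for lo,hi in((-62,-45),(-45,-25),(25,45),(45,62)):
    m=(X>lo)&(X<hi)&(abs(Y)<60)&(abs(Y)>15)&(WW[...,2]>88)&(WW[...,2]<125); print(lo,m.sum(),np.median(WW[m][:,2]) if m.sum() else None)
ax,dr,n,ss=handle(a,d); print(ax,dr,n)
crop(a,175,140,275,215,8,"s5")
```

```text
8.8833 0.019443042962775506 [413.36565089 239.12961595  97.8908812 ] [-0.48636845 -0.39354003 -1.35292214]
-62 69 98.13668704074153
-45 93 98.1642560685926
25 75 98.22803320157645
45 64 98.04723727488856
-62 169 106.40927332192247
-45 115 106.23829656730422
25 66 100.32305576250488
45 52 98.38373939055204
[300.12962941 217.23272396  93.41171706] [ 0.98109072  0.19311984 -0.01286896] 248
```

View pics/s5.png

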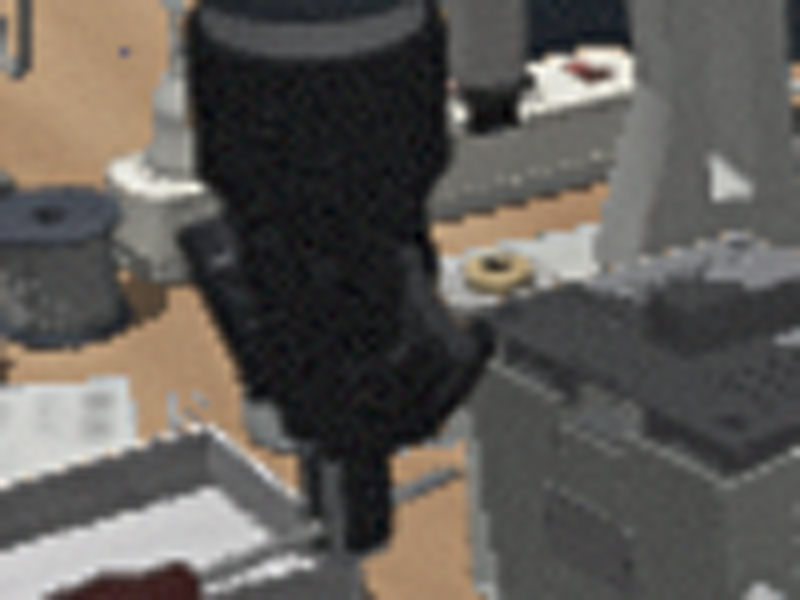

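The front edge is about 9 mm up, so it has come free, and the driver is still held level. I'll take the driver to the strip on the right.

drive_tool(
  deltas=[
    [0,0,-1,0],
    [0,0,-2,0],
    [0,0,-3,0],
    [0,0,-3,0.05],
    [0,0,-3,0.05],
    [0,0,-2,0.05],
    [0,0,-1,0.05],
    [0,0,0,0],
  ],
)

```text
clock: 9.6
eef_pos: [419.3, 241.5, 251.9]
tcp_rot: [3.139, 0.005, 3.141]
contact_force: [0.7, 0.9, -1.2]
opening: 0.021
```

Run:
```python
from h import *
go(462,-197,245,0)
```

```text
turn -0.0 | shift cm x -4.27 y -43.85 z 0.69 yaw 3.142 q6 -1.05 now [419.3 241.5 251.9]
```

drive_tool(
  deltas=[
    [-0.3,-1.5,0,0],
    [-0.3,-2.5,0,0],
    [-0.4,-3.5,0,0],
    [-0.4,-4,0,0],
    [-0.4,-4,0,0],
    [-0.4,-4,0,0],
    [-0.4,-4,0,0],
    [-0.4,-4,0,0],
    [-0.4,-4,0,0],
    [-0.3,-4,0,0],
    [-0.3,-3.5,0,0],
    [-0.3,-2.5,0,0],
  ],
)

```text
clock: 10.6
eef_pos: [461.0, -177.5, 247.9]
tcp_rot: [-3.141, -0.0, -3.139]
contact_force: [0.1, 0.4, -0.6]
opening: 0.024
```

drive_tool(
  deltas=[
    [0,-1.5,0,0],
    [0,-0.8,0.5,0],
    [0,0,1.5,0],
    [0,0,2.5,0],
    [0,0,2.5,0],
    [0,0,2.5,0],
    [0,0,2.5,0],
    [0,0,2,0],
    [0,0,1,0],
    [0,0,0,0],
  ],
)

```text
clock: 11.43
eef_pos: [459.7, -196.3, 95.9]
tcp_rot: [3.14, -0.004, -3.138]
contact_force: [-1.0, 0.4, -1.1]
opening: 0.022
```

Run:
```python
from h import *
go(462,-197,21,0)
a,d=cams.grab_frame("side"); a=a[:,:,::-1]
ax,dr,n,ss=handle(a,d); print(ax,dr,n)
b,e=cams.grab_frame("top"); cv2.imwrite("pics/top6raw.png",b[:,:,::-1]); np.save("top6.npy",e)
S=cv2.resize(a[200:360,150:310],None,fx=2.5,fy=2.5); T=cv2.resize(b[150:310,270:430,::-1],None,fx=2.5,fy=2.5); cv2.imwrite("pics/st6.png",np.hstack([S,T]))
```

```text
turn 0.003 | shift cm x -0.23 y -0.07 z 7.49 yaw -3.142 q6 -1.98 now [ 459.7 -196.3   95.9]
[ 365.65954451 -167.60657724   97.29260274] [0.66590428 0.72717643 0.16669098] 381
```

View pics/st6.png

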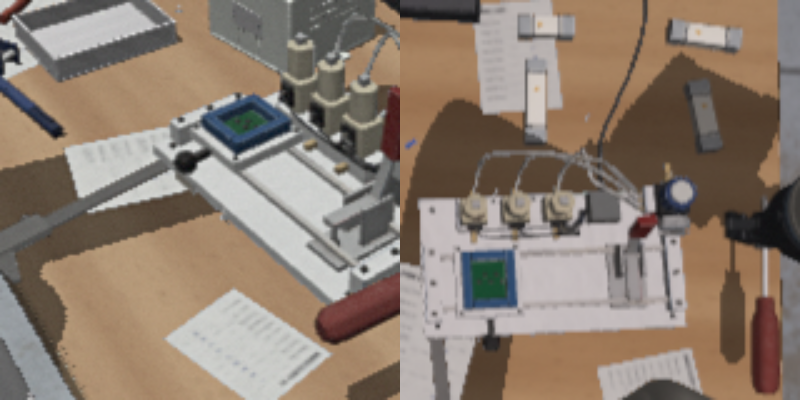

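Driver is over the free strip, aligned with x and clear of the fixture's knob. I'll lower it and release.

drive_tool(
  deltas=[
    [0,0,1,0],
    [0,0,1.5,0],
    [0,0,1.5,0],
    [0,0,1.2,0],
    [0,0,0.9,0],
    [0,0,0.6,0],
    [0,0,0.4,0],
    [0,0,0.2,0],
    [0,0,0,0],
    [0,0,0,0],
  ],
)

```text
clock: 12.37
eef_pos: [461.5, -197.5, 25.6]
tcp_rot: [-3.141, 0.001, -3.139]
contact_force: [-0.3, 0.7, 0.2]
opening: 0.023
```

drive_tool(
  deltas=[
    [0,0,0.1,0],
    [0,0,0,0],
  ],
)

```text
clock: 12.53
eef_pos: [461.5, -197.5, 24.6]
tcp_rot: [-3.141, 0.001, -3.139]
contact_force: [0.7, 1.0, 0.1]
opening: 0.022
```

drive_tool(
  deltas=[
    [0,0,0,0],
    [0,0,0,0],
    [0,0,0,0],
    [0,0,0,0],
    [0,0,0,0],
    [0,0,-0.5,0],
    [0,0,-1,0],
    [0,0,-2,0],
    [0,0,-3,0],
    [0,0,-4,0],
    [0,0,-4,0],
    [0,0,-4,0],
  ],
  jaw=0.75,
)

```text
clock: 13.53
eef_pos: [460.7, -197.2, 212.0]
tcp_rot: [-3.142, 0.0, -3.139]
contact_force: [1.0, -1.5, -0.1]
opening: 0.246
```

Run:
```python
from h import *
p=go(462,-190,260,0)
c,s=np.cos(.2025),np.sin(.2025)
go(568,271,175,.2025,[461,-196,203,-3.14])
```

```text
turn 0.002 | shift cm x -0.13 y 0.72 z -4.80 yaw -3.142 q6 -1.98 now [ 460.7 -197.2  212. ]
turn -0.201 | shift cm x -19.87 y 43.59 z 2.80 yaw -2.939 q6 -1.98 now [ 461 -196  203]
```

drive_tool(
  deltas=[
    [0,0,-0.5,-0.1],
    [0,0,0,-0.1],
    [-0.8,1.8,0,0],
    [-1.5,3.2,0,0],
    [-1.7,3.7,0,0],
    [-1.7,3.7,0,0],
    [-1.7,3.7,0,0],
    [-1.7,3.7,0,0],
    [-1.7,3.7,0,0],
    [-1.7,3.7,0,0],
    [-1.7,3.7,0,0],
    [-1.7,3.7,0,0],
  ],
  jaw=0.4,
)

```text
clock: 14.53
eef_pos: [547.4, 175.6, 215.4]
tcp_rot: [3.142, 0.001, -2.939]
contact_force: [1.2, -0.2, 0.3]
opening: 0.602
```

drive_tool(
  deltas=[
    [-1.7,3.7,0,0],
    [-1.5,3,0,0],
    [-0.8,1.8,0,0],
    [0,0,0,0],
    [0,0,0,0],
  ],
)

```text
clock: 14.95
eef_pos: [569.3, 265.6, 214.8]
tcp_rot: [-3.141, -0.0, -2.937]
contact_force: [-0.4, 0.0, 0.4]
opening: 0.598
```

Run:
```python
from h import *
go(568,271.4,122,.2025)
```

```text
turn 0.002 | shift cm x 0.01 y 0.60 z 9.28 yaw -2.939 q6 -1.34 now [569.3 265.6 214.8]
```

drive_tool(
  deltas=[
    [0,0.3,1,0],
    [0,0.3,2,0],
    [0,0,2,0],
    [0,0,2,0],
    [0,0,1,0],
    [0,0,0.6,0],
    [0,0,0.4,0],
    [0,0,0.2,0],
    [0,0,0,0],
    [0,0,0,0],
  ],
)

```text
clock: 15.78
eef_pos: [568.9, 270.8, 123.1]
tcp_rot: [3.141, 0.001, -2.94]
contact_force: [0.5, 0.1, -0.0]
opening: 0.6
```

drive_tool(
  deltas=[
    [0,0,0,0],
    [0,0,0,0],
    [0,0,0,0],
    [0,0,0,0],
    [0,0,0,0],
    [0,0,0,0],
  ],
  jaw=1,
  force=90,
)

```text
clock: 16.28
eef_pos: [568.7, 270.8, 122.9]
tcp_rot: [3.141, 0.001, -2.939]
contact_force: [-1.2, -1.2, 6.5]
opening: 0.231
```

drive_tool(
  deltas=[
    [0,0,-0.2,0],
    [0,0,-0.3,0],
    [0,0,-0.4,0],
    [0,0,-0.5,0],
    [0,0,-0.6,0],
    [0,0,-1,0],
    [0,0,-1.5,0],
    [0,0,-2,0],
    [0,0,-1,0],
    [0,0,0,0],
  ],
)

```text
clock: 17.12
eef_pos: [570.1, 271.5, 200.7]
tcp_rot: [3.14, 0.005, -2.939]
contact_force: [0.1, 0.6, -1.4]
opening: 0.233
```

Run:
```python
from h import *
go(400,241,195,0)
```

```text
turn 0.202 | shift cm x 17.01 y -3.05 z 0.57 yaw -3.142 q6 -1.33 now [570.1 271.5 200.7]
```

drive_tool(
  deltas=[
    [0,0,0,0.1],
    [0,0,0,0.1],
    [1,-0.2,0,0],
    [2,-0.4,0,0],
    [3,-0.5,0,0],
    [3,-0.5,0,0],
    [3,-0.5,0,0],
    [2.5,-0.5,0.5,0],
    [1.5,-0.4,1,0],
    [1,0,2,0],
    [0,0,2,0],
    [0,0,2,0],
  ],
)

```text
clock: 18.12
eef_pos: [397.0, 239.9, 121.6]
tcp_rot: [3.141, 0.0, -3.135]
contact_force: [0.6, 0.2, -2.3]
opening: 0.236
```

drive_tool(
  deltas=[
    [0,0,2,0],
    [0,0,1.8,0],
    [0,0,1,0],
    [0,0,0.8,0],
    [0,0,0.6,0],
    [0,0,0.4,0],
    [0,0,0,0],
    [0,0,0,0],
  ],
)

```text
clock: 18.78
eef_pos: [398.7, 240.4, 56.6]
tcp_rot: [3.141, 0.0, -3.139]
contact_force: [0.4, -1.2, -2.8]
opening: 0.233
```

drive_tool(
  deltas=[
    [0,0,0.3,0],
    [0,0,0.3,0],
    [0,0,0.3,0],
    [0,0,0,0],
  ],
)

```text
clock: 19.12
eef_pos: [398.6, 240.4, 47.2]
tcp_rot: [3.141, 0.0, -3.139]
contact_force: [-0.9, 0.1, 2.0]
opening: 0.23
```

drive_tool(
  deltas=[
    [0,0,0.15,0],
    [0,0,0.15,0],
    [0,0,0,0],
  ],
)

```text
clock: 19.37
eef_pos: [397.9, 240.3, 44.8]
tcp_rot: [-3.142, -0.001, -3.139]
contact_force: [-8.6, 0.4, 16.3]
opening: 0.226
```

drive_tool(
  deltas=[
    [0,0,0,0],
    [0,0,0,0],
    [0,0,0,0],
    [0,0,0,0],
    [0,0,-1,0],
    [0,0,-2,0],
    [0,0,-3,0],
    [0,0,-3,0],
    [0,0,-3,0],
    [0,0,-3,0],
    [0,0,-1,0],
    [0,0,0,0],
  ],
  jaw=0.4,
)

```text
clock: 20.37
eef_pos: [400.0, 241.1, 207.4]
tcp_rot: [3.139, 0.005, -3.139]
contact_force: [-0.4, 0.4, -0.5]
opening: 0.6
```

Run:
```python
from h import *
print(r.sense()["eef_pos"])
b,e=cams.grab_frame("top"); b=b[:,:,::-1]; cv2.imwrite("pics/top7raw.png",b); np.save("top7.npy",e)
a,d=cams.grab_frame("side"); a=a[:,:,::-1]; cv2.imwrite("pics/side7raw.png",a); np.save("side7.npy",d)
S=cv2.resize(a[150:260,180:310],None,fx=3,fy=3,interpolation=2); T=cv2.resize(b[140:250,170:300],None,fx=3,fy=3,interpolation=2); U=cv2.resize(b[130:310,280:430],None,fx=330/180,fy=330/180)
cv2.imwrite("pics/st7.png",np.vstack([np.hstack([S,T])]))
```

```text
[399.96403318 241.14268923 207.39237473]
```

View pics/st7.png

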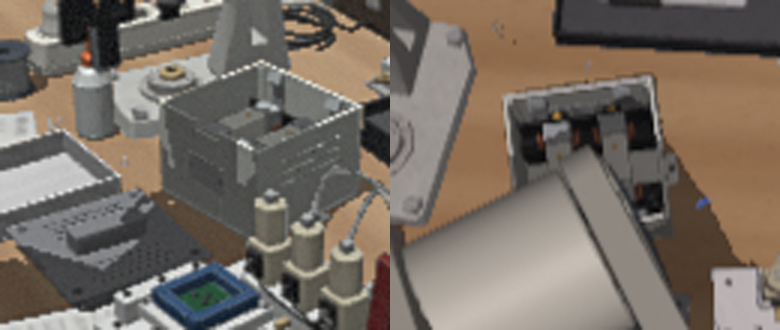

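The cover lies flat on the bench. The arm half hides the open box, so I'll read the heights in the two ways from depth.

Run:
```python
from h import *
c,s=np.cos(.2025),np.sin(.2025)
for n in("top","side"):
    W=cloud(n,np.load(n+"7.npy")); q=W[...,:2]-[571,272]; X=q@[c,s];Y=q@[-s,c]
    for y0 in(25,-25):
      for lo in range(-45,45,10):
        m=(X>lo)&(X<lo+10)&(abs(Y-y0)<9)&(abs(W[...,2]-60)<58)
        if m.sum()>2: print(n,y0,lo,m.sum(),np.round(np.percentile(W[m][:,2],[10,50,90])))
    m=(abs(X)<38)&(abs(Y)<60)&(abs(W[...,2]-70)<3)
    for sg in(1,-1):
        k=m&(Y*sg>0); 
        if k.sum()>5: print(n,"z70 pts",sg,k.sum(),"Y",np.percentile(Y[k],[3,50,97]),"X",np.percentile(X[k],[3,97]))
```

```text
top 25 -25 5 [67. 68. 70.]
top 25 -15 5 [69. 70. 72.]
top 25 -5 11 [66. 69. 71.]
top 25 5 22 [68. 70. 72.]
top 25 15 23 [67. 69. 72.]
top 25 25 25 [67. 69. 72.]
top 25 35 19 [61. 67. 69.]
top -25 -35 6 [67. 69. 71.]
top -25 -25 14 [67. 69. 71.]
top -25 -15 17 [67. 69. 72.]
top -25 -5 26 [65. 69. 72.]
top -25 5 24 [67. 70. 72.]
top -25 15 24 [66. 69. 73.]
top -25 25 26 [66. 69. 72.]
top -25 35 19 [61. 70. 72.]
top z70 pts 1 107 Y [14.27006687 25.2888989  36.18899553] X [-24.07019014  36.3812816 ]
top z70 pts -1 143 Y [-35.39776445 -27.13129554 -14.40075802] X [-29.23986401  37.00531536]
side 25 -45 13 [69. 71. 72.]
side 25 -35 9 [70. 71. 72.]
side 25 -25 15 [66. 70. 71.]
side 25 -15 13 [68. 70. 72.]
side 25 -5 16 [54. 70. 71.]
side 25 5 13 [64. 70. 71.]
side 25 15 14 [64. 70. 71.]
side 25 25 11 [66. 71. 72.]
side 25 35 3 [64. 70. 70.]
side -25 -35 8 [70. 71. 73.]
side -25 -25 9 [69. 70. 72.]
side -25 -15 9 [69. 70. 71.]
side -25 -5 9 [69. 70. 71.]
side -25 5 8 [69. 70. 71.]
side -25 15 10 [69. 71. 72.]
side -25 25 9 [70. 72. 74.]
side -25 35 3 [70. 71. 71.]
side z70 pts 1 122 Y [12.49114618 23.42493003 37.11451505] X [-35.3577772   33.42834854]
side z70 pts -1 73 Y [-30.37355078 -21.31865611 -13.67839876] X [-32.19518278  35.78034146]
```

Run:
```python
from h import *
p=go(566,296.5,135,.2025); go(576,247.5,135,.2025)
```

```text
turn -0.2 | shift cm x -17.57 y 2.15 z 6.90 yaw -2.939 q6 -1.03 now [398.2 240.1 204. ]
turn -0.2 | shift cm x -17.56 y -2.85 z 6.90 yaw -2.939 q6 -1.03 now [398.2 240.1 204. ]
```

drive_tool(
  deltas=[
    [0,0,0,-0.1],
    [0,0,0,-0.1],
    [-1,0.1,0,0],
    [-2,0.3,0,0],
    [-3,0.35,0.5,0],
    [-3,0.35,1,0],
    [-3,0.35,1,0],
    [-2.5,0.3,1,0],
    [-2,0.3,1,0],
    [-1.07,0.1,1,0],
    [0,0,0.9,0],
    [0,0,0,0],
  ],
  jaw=0.6,
  force=80,
)

```text
clock: 21.47
eef_pos: [564.9, 295.7, 136.4]
tcp_rot: [-3.14, -0.006, -2.942]
contact_force: [-0.4, -0.2, 0.1]
opening: 0.401
```

drive_tool(
  deltas=[
    [0,0,0,0],
    [0,0,0,0],
    [0,0,0,0],
  ],
)

```text
clock: 21.72
eef_pos: [565.9, 296.6, 140.9]
tcp_rot: [3.141, 0.0, -2.94]
contact_force: [0.5, 0.1, 0.4]
opening: 0.401
```

Run:
```python
from h import *
go(566,296.5,61,.2025)
```

```text
turn -0.001 | shift cm x -0.01 y -0.01 z 7.99 yaw -2.939 q6 -1.29 now [565.9 296.6 140.9]
```

drive_tool(
  deltas=[
    [0,0,0.8,0],
    [0,0,1,0],
    [0,0,1,0],
    [0,0,0.8,0],
    [0,0,0.6,0],
    [0,0,0.4,0],
    [0,0,0,0],
  ],
)

```text
clock: 22.3
eef_pos: [565.7, 296.4, 92.9]
tcp_rot: [-3.141, -0.002, -2.939]
contact_force: [-0.5, -0.4, 0.6]
opening: 0.403
```

drive_tool(
  deltas=[
    [0,0,0.6,0],
    [0,0,0.8,0],
    [0,0,0.8,0],
    [0,0,0.6,0],
    [0,0,0.4,0],
    [0,0,0.2,0],
    [0,0,0,0],
    [0,0,0,0],
  ],
)

```text
clock: 22.97
eef_pos: [566.7, 297.2, 67.3]
tcp_rot: [3.14, 0.002, -2.939]
contact_force: [-24.8, -15.1, 72.0]
opening: 0.399
```

drive_tool(
  deltas=[
    [0,0,0,0],
    [0,0,0,0],
    [0,0,0,0],
    [0,0,0,0],
    [0,0,0,0],
    [0,0,0,0],
  ],
  jaw=1,
)

```text
clock: 23.47
eef_pos: [568.7, 298.0, 66.6]
tcp_rot: [3.14, 0.006, -2.94]
contact_force: [-12.4, -6.1, 56.2]
opening: 0.263
```

Something resisted during the descent, but the fuse is gripped. I'll ease upward to relieve the force.

drive_tool(
  deltas=[
    [0,0,-0.3,0],
    [0,0,-0.3,0],
    [0,0,0,0],
  ],
)

```text
clock: 23.72
eef_pos: [566.9, 296.9, 66.8]
tcp_rot: [3.141, 0.002, -2.939]
contact_force: [-0.2, 0.1, 13.7]
opening: 0.258
```

Run:
```python
from h import *
s=r.sense();print(s["contact_force"],s["wrist_torque"],s["opening"]);go(566,296.5,61,.2025)
a,d=cams.grab_frame("side"); a=a[:,:,::-1]; crop(a,200,130,310,212,7,"s8")
```

```text
[-0.21929129  0.11502012 13.73066642] [-0.01527592 -0.06441415 -0.0319923 ] 0.25847387656888693
turn -0.0 | shift cm x 0.09 y -0.02 z 0.58 yaw -2.939 q6 -1.29 now [566.9 296.9  66.8]
```

View pics/s8.png

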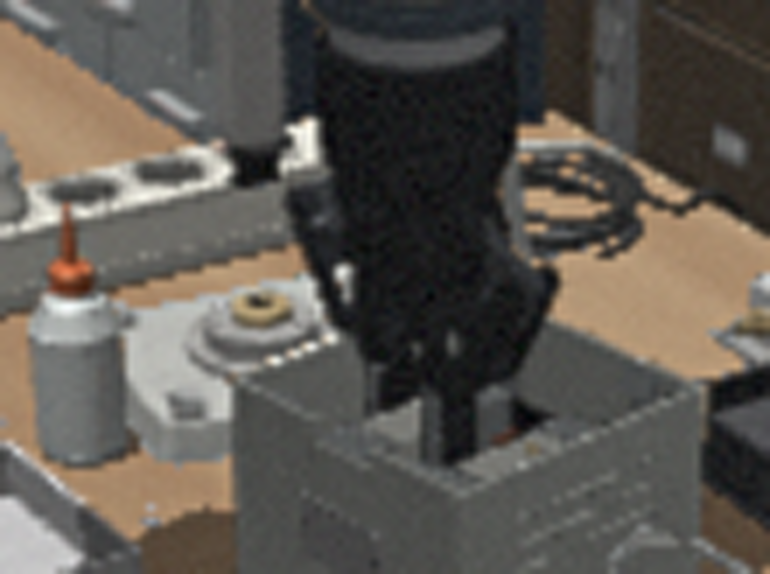

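drive_tool(
  deltas=[
    [0,0,-0.2,0],
    [0,0,-0.4,0],
    [0,0,-0.6,0],
    [0,0,-1,0],
    [0,0,-1.5,0],
    [0,0,-2,0],
    [0,0,-2,0],
    [0,0,-1.5,0],
    [0,0,-1,0],
    [0,0,0,0],
    [0,0,0,0],
  ],
)

```text
clock: 24.68
eef_pos: [566.0, 296.5, 167.7]
tcp_rot: [-3.141, -0.001, -2.939]
contact_force: [0.3, -0.7, -0.9]
opening: 0.266
```

Run:
```python
from h import *
s=r.sense();print(s["contact_force"],s["opening"])
q=go(384,400,120,0); go(384,400,40,0)
a,d=cams.grab_frame("side"); a=a[:,:,::-1]; crop(a,195,110,305,192,7,"s9")
```

```text
[ 0.33188887 -0.68784851 -0.9408079 ] 0.26609843328456656
turn 0.202 | shift cm x 18.20 y 10.35 z 4.77 yaw -3.142 q6 -1.29 now [566.  296.5 167.7]
turn 0.202 | shift cm x 18.20 y 10.35 z 12.77 yaw -3.142 q6 -1.29 now [566.  296.5 167.7]
```

View pics/s9.png

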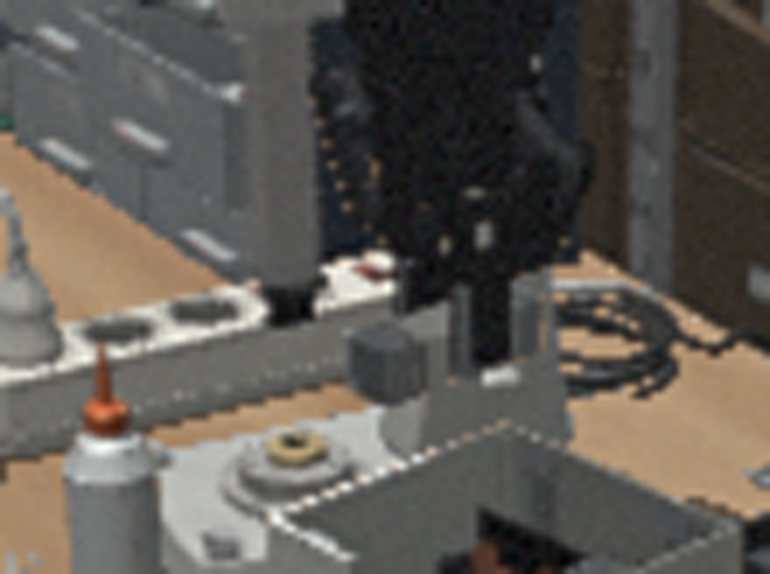

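The blown fuse hangs level in the jaws, with its cap at crop (385,360). I'll take it to the tray and turn it across, so both fuses fit side by side.

drive_tool(
  deltas=[
    [0.7,0.6,0,0],
    [1.5,1.3,0,0],
    [2,1.75,0,0],
    [2.5,2.2,0,0],
    [2.5,2.2,0,0],
    [2,1.75,0,0],
    [1.1,1,0,0],
    [0.5,0.45,0,0],
    [0,0,0,0.11],
    [0,0,0,0.12],
    [0,0,0,0.12],
    [0,0,0,0.12],
  ],
)

```text
clock: 25.73
eef_pos: [418.8, 380.8, 167.8]
tcp_rot: [-3.141, 0.0, 2.868]
contact_force: [-0.0, -0.2, -1.2]
opening: 0.265
```

drive_tool(
  deltas=[
    [0,0,0,0.12],
    [0,0,0,0.12],
    [0,0,0,0.12],
    [0,0,0.5,0.12],
    [0,0,1,0.12],
    [0,0,1,0.12],
    [0,0,1,0.12],
    [0,0,1,0.12],
    [0,0,1,0.12],
    [0,0,0.5,0.12],
    [0,0,0,0.05],
    [0,0,0,0],
  ],
)

```text
clock: 26.73
eef_pos: [418.6, 380.5, 107.3]
tcp_rot: [-3.141, 0.001, 1.621]
contact_force: [-0.5, -0.2, -0.9]
opening: 0.264
```

Run:
```python
from h import *
s=r.sense();print(s["contact_force"],s["opening"])
q=go(418,381,28,1.62)
```

```text
[-0.51961831 -0.18851306 -0.92035095] 0.2641034892430615
turn 0.001 | shift cm x 0.05 y -0.06 z 7.93 yaw 1.62 q6 0.69 now [418.6 380.5 107.3]
```

drive_tool(
  deltas=[
    [0,0,0.8,0],
    [0,0,1.2,0],
    [0,0,1.3,0],
    [0,0,1.3,0],
    [0,0,1,0],
    [0,0,0.8,0],
    [0,0,0.5,0],
    [0,0,0.4,0],
    [0,0,0,0],
  ],
)

```text
clock: 27.48
eef_pos: [418.1, 380.9, 34.6]
tcp_rot: [-3.141, 0.001, 1.624]
contact_force: [-0.1, -0.3, -1.4]
opening: 0.26
```

drive_tool(
  deltas=[
    [0,0,0.2,0],
    [0,0,0.2,0],
    [0,0,0.1,0],
    [0,0,0,0],
  ],
)

```text
clock: 27.82
eef_pos: [418.4, 381.2, 30.4]
tcp_rot: [3.141, -0.0, 1.624]
contact_force: [0.2, 0.5, -1.1]
opening: 0.262
```

drive_tool(
  deltas=[
    [0,0,0.2,0],
    [0,0,0.2,0],
    [0,0,0,0],
  ],
)

```text
clock: 28.07
eef_pos: [418.2, 381.1, 26.0]
tcp_rot: [-3.141, 0.0, 1.624]
contact_force: [0.1, -0.7, -0.9]
opening: 0.255
```

drive_tool(
  deltas=[
    [0,0,0,0],
    [0,0,0,0],
    [0,0,0,0],
    [0,0,-0.5,0],
    [0,0,-1,0],
    [0,0,-2,0],
    [0,0,-3,0],
    [0,0,-3,0],
    [0,0,-2,0],
    [0,0,-1,0],
    [0,0,0,0],
  ],
  jaw=0.64,
)

```text
clock: 28.98
eef_pos: [419.5, 382.2, 154.3]
tcp_rot: [3.138, -0.003, 1.624]
contact_force: [-0.2, 0.3, -0.4]
opening: 0.363
```

Run:
```python
from h import *
s=r.sense();print(s["contact_force"],s["opening"])
q=go(576,247.5,150,.2025)
b,e=cams.grab_frame("top"); b=b[:,:,::-1]; cv2.imwrite("pics/top10raw.png",b); np.save("top10.npy",e)
a,d=cams.grab_frame("side"); a=a[:,:,::-1]; cv2.imwrite("pics/side10raw.png",a); np.save("side10.npy",d)
S=cv2.resize(a[130:240,140:270],None,fx=3,fy=3,interpolation=2); T=cv2.resize(b[140:250,170:300],None,fx=3,fy=3,interpolation=2)
cv2.imwrite("pics/st10.png",np.hstack([S,T]))
W=cloud("top",e); m=(W[...,2]>15)&(W[...,2]<40)
Q=W[145:215,295:415];mm=((Q[...,2]>14)&(Q[...,2]<40)).astype(np.uint8); n,l,st,_=cv2.connectedComponentsWithStats(mm)
for i in range(1,n):
    if st[i,4]>60: print(rect(Q[l==i]),st[i,4])
```

```text
[-0.20178917  0.33120063 -0.39129465] 0.3625298133997836
turn 1.421 | shift cm x 12.62 y 16.34 z 0.43 yaw 0.203 q6 0.68 now [419.5 382.2 154.3]
((717.653564453125, 110.98507690429688), (38.02939224243164, 19.53148078918457), 2.3018548488616943) 91
((694.7040405273438, 26.40372085571289), (24.65161895751953, 62.454315185546875), 1.4576956033706665) 194
((695.864501953125, -153.81842041015625), (80.15846252441406, 25.6051025390625), 84.949462890625) 249
((593.3569946289062, 60.81722640991211), (90.19715881347656, 22.70092010498047), 2.024538516998291) 267
((602.0739135742188, -152.13233947753906), (80.4966812133789, 24.336137771606445), 11.499214172363281) 259
```

View pics/st10.png

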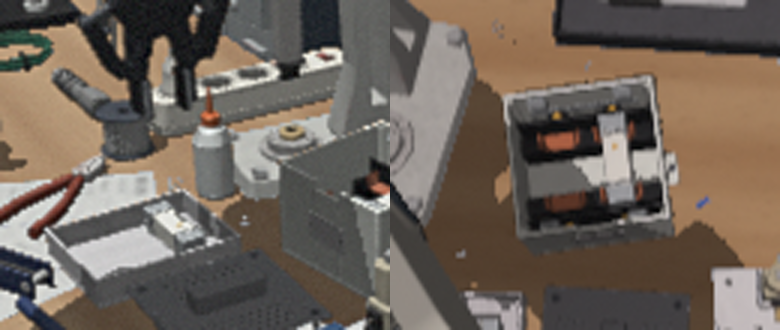

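The fuse is in the tray, and the box interior is in clear view: way 1 is empty and way 2 still holds its fuse at top-crop (617,155). A spare of about 96 mm was nudged, but the two 80 mm ones did not move. Now I'll refine the box and way positions from depth.

Run:
```python
from h import *
b=cv2.imread("pics/top10raw.png"); W=cloud("top",np.load("top10.npy"))
q=W[...,:2]-[571,272]; ok=(np.linalg.norm(q,axis=2)<110)
m=ok&(abs(W[...,2]-92)<5); print("rim",rect(W[m]),m.sum())
c,s=np.cos(.2025),np.sin(.2025); X=q@[c,s];Y=q@[-s,c]
m=ok&(abs(W[...,2]-70)<4)&(Y<-5)&(Y>-45)&(abs(X)<50); k=cv2.connectedComponentsWithStats(m.astype(np.uint8)); i=1+np.argmax(k[2][1:,4]); P=W[k[1]==i]; print("fuse2",rect(P),len(P),P[:,2].mean())
P2=np.c_[X[k[1]==i],Y[k[1]==i]]; print("box fr",P2.min(0),P2.max(0))
m=ok&(W[...,2]<60)&(abs(Y-25)<10)
# profile along box x at y=25 and along y at x=0
for x in range(-56,60,4):
    k=(abs(X-x)<2)&(abs(Y-25)<8); k2=(abs(X-x)<2)&(abs(Y)<5); print(x,np.round(np.median(W[k][:,2])) if k.any() else None,np.round(np.median(W[k2][:,2])) if k2.any() else None,end=" | ")
```

```text
rim ((571.0689697265625, 272.11956787109375), (129.44000244140625, 132.59144592285156), 11.34840202331543) 392
fuse2 ((576.4119873046875, 248.0266571044922), (79.55323791503906, 24.066457748413086), 11.455583572387695) 245 69.3945180088793
box fr [-39.31185374 -36.67360793] [ 40.24939787 -12.45032757]
-56 84.0 None | -52 84.0 None | -48 44.0 29.0 | -44 57.0 51.0 | -40 None None | -36 39.0 41.0 | -32 47.0 46.0 | -28 46.0 46.0 | -24 47.0 45.0 | -20 45.0 44.0 | -16 None None | -12 4.0 8.0 | -8 4.0 4.0 | -4 3.0 5.0 | 0 4.0 3.0 | 4 5.0 2.0 | 8 5.0 5.0 | 12 3.0 3.0 | 16 4.0 3.0 | 20 20.0 20.0 | 24 46.0 46.0 | 28 47.0 47.0 | 32 47.0 45.0 | 36 46.0 43.0 | 40 30.0 53.0 | 44 51.0 45.0 | 48 None None | 52 46.0 None | 56 49.0 46.0 |
```

drive_tool(
  deltas=[
    [0,0,0,0.118],
    [0,0,0,0.118],
    [0,0,0,0.118],
    [0,0,0,0.118],
    [0,0,0,0.118],
    [0,0,0,0.118],
    [0,0,0,0.118],
    [0,0,0,0.118],
    [0,0,0,0.118],
    [0,0,0,0.118],
    [0,0,0,0.118],
    [0,0,0,0.118],
  ],
)

```text
clock: 30.08
eef_pos: [417.4, 380.3, 149.2]
tcp_rot: [3.14, 0.003, 0.202]
contact_force: [-0.2, -0.0, 0.5]
opening: 0.357
```

drive_tool(
  deltas=[
    [0.6,0.8,0,0],
    [1.2,1.6,0,0],
    [2,2.5,0,0],
    [2.5,3.2,0,0],
    [2.3,3.2,0,0],
    [2,2.5,0,0],
    [1.3,1.7,0,0],
    [0.7,0.8,0,0],
    [0,0,0,0],
    [0,0,0,0],
    [0,0,0,0],
  ],
  jaw=0.65,
)

```text
clock: 31.0
eef_pos: [574.0, 248.2, 150.6]
tcp_rot: [-3.142, 0.002, 0.209]
contact_force: [-0.5, 0.2, 1.0]
opening: 0.35
```

Run:
```python
from h import *
go(576.3,247.8,71,.2)
```

```text
turn 0.009 | shift cm x 0.22 y 0.09 z 7.96 yaw 0.2 q6 1.77 now [574.  248.2 150.6]
```

drive_tool(
  deltas=[
    [0.1,0.1,1,0.008],
    [0.1,0,1,0],
    [0,0,1,0],
    [0,0,1,0],
    [0,0,0.7,0],
    [0,0,0.3,0],
    [0,0,0,0],
    [0,0,0,0],
  ],
)

```text
clock: 31.67
eef_pos: [577.4, 247.1, 101.1]
tcp_rot: [3.142, 0.0, 0.2]
contact_force: [0.3, -0.6, 0.3]
opening: 0.351
```

drive_tool(
  deltas=[
    [0,0,0.8,0],
    [0,0,0.8,0],
    [0,0,0.6,0],
    [0,0,0.4,0],
    [0,0,0.2,0],
    [0,0,0,0],
    [0,0,0,0],
  ],
)

```text
clock: 32.25
eef_pos: [577.4, 247.1, 73.2]
tcp_rot: [-3.142, 0.0, 0.2]
contact_force: [0.0, 0.1, -0.3]
opening: 0.351
```

Free of contact at 73 mm. I'll go 2 mm lower and close.

drive_tool(
  deltas=[
    [-0.1,-0.05,0.2,0],
    [0,0,0,0],
  ],
)

```text
clock: 32.42
eef_pos: [576.2, 247.4, 71.3]
tcp_rot: [-3.142, -0.0, 0.2]
contact_force: [-0.1, -0.7, -0.4]
opening: 0.355
```

drive_tool(
  deltas=[
    [0,0,0,0],
    [0,0,0,0],
    [0,0,0,0],
    [0,0,0,0],
    [0,0,0,0],
    [0,0,0,0],
  ],
  jaw=1,
)

```text
clock: 32.92
eef_pos: [576.4, 247.5, 71.7]
tcp_rot: [-3.141, -0.0, 0.2]
contact_force: [-1.3, -0.7, 5.9]
opening: 0.26
```

drive_tool(
  deltas=[
    [0,0,-0.2,0],
    [0,0,-0.4,0],
    [0,0,-0.6,0],
    [0,0,-1,0],
    [0,0,-1.5,0],
    [0,0,-2,0],
    [0,0,-2,0],
    [0,0,-1,0],
    [0,0,-0.5,0],
    [0,0,0,0],
  ],
)

```text
clock: 33.75
eef_pos: [576.9, 247.6, 164.7]
tcp_rot: [-3.141, -0.002, 0.2]
contact_force: [0.1, 0.3, -1.5]
opening: 0.258
```

Run:
```python
from h import *
go(350,378,110,1.62); go(350,378,110,.2)
```

```text
turn -1.42 | shift cm x 14.14 y -22.02 z 5.47 yaw 1.62 q6 1.77 now [576.9 247.6 164.7]
turn -0.0 | shift cm x -19.65 y -17.29 z 5.47 yaw 0.2 q6 1.77 now [576.9 247.6 164.7]
```

drive_tool(
  deltas=[
    [-0.7,-0.6,0,0],
    [-1.5,-1.3,0,0],
    [-2.2,-1.9,0,0],
    [-2.7,-2.4,0,0],
    [-2.8,-2.5,0,0],
    [-2.8,-2.5,0,0],
    [-2.8,-2.4,0,0],
    [-2.2,-1.9,0,0],
    [-1.4,-1.2,0,0],
    [-0.55,-0.59,0,0],
    [0,0,0,-0.1],
    [0,0,0,-0.12],
  ],
)

```text
clock: 34.75
eef_pos: [348.4, 377.7, 162.4]
tcp_rot: [3.141, 0.001, 0.425]
contact_force: [0.5, 0.1, -1.5]
opening: 0.259
```

drive_tool(
  deltas=[
    [0,0,0,-0.12],
    [0,0,0,-0.12],
    [0,0,0,-0.12],
    [0,0,0.5,-0.12],
    [0,0,1,-0.12],
    [0,0,1,-0.12],
    [0,0,1,-0.12],
    [0,0,1,-0.12],
    [0,0,0.5,-0.12],
    [0,0,0,-0.12],
    [0,0,0,0],
    [0,0,0,0],
  ],
)

```text
clock: 35.75
eef_pos: [349.3, 377.4, 112.6]
tcp_rot: [-3.141, 0.001, 1.616]
contact_force: [1.2, -0.1, -0.8]
opening: 0.255
```

Run:
```python
from h import *
print(r.sense()["opening"]);go(349,378,30,1.62)
```

```text
0.25463908458031825
turn -0.004 | shift cm x 0.06 y -0.03 z 8.26 yaw 1.62 q6 0.78 now [349.3 377.4 112.6]
```

drive_tool(
  deltas=[
    [0,0,0.8,0],
    [0,0,1.3,0],
    [0,0,1.5,0],
    [0,0,1.5,0],
    [0,0,1.3,0],
    [0,0,0.8,0],
    [0,0,0.5,0],
    [0,0,0.3,0],
    [0,0,0.2,0],
    [0,0,0,0],
  ],
)

```text
clock: 36.58
eef_pos: [349.5, 378.0, 31.3]
tcp_rot: [3.141, -0.0, 1.619]
contact_force: [-0.8, 0.3, -0.6]
opening: 0.256
```

drive_tool(
  deltas=[
    [0,0,0,0],
    [0,0,0,0],
    [0,0,0,0],
    [0,0,-0.5,0],
    [0,0,-1,0],
    [0,0,-2,0],
    [0,0,-3,0],
    [0,0,-4,0],
    [0,0,-4,0],
    [0,0,-4,0],
    [0,0,-3,0],
    [0,0,-1,0],
  ],
  jaw=0.66,
)

```text
clock: 37.58
eef_pos: [350.8, 379.3, 262.6]
tcp_rot: [3.136, -0.006, 1.62]
contact_force: [0.3, 1.2, 0.6]
opening: 0.341
```

Run:
```python
from h import *
s=r.sense();print(s["contact_force"],s["opening"])
b,e=cams.grab_frame("top"); cv2.imwrite("pics/top11raw.png",b[:,:,::-1]); np.save("top11.npy",e)
W=cloud("top",e)
def comps(u0,v0,u1,v1,z0,z1):
    Q=W[v0:v1,u0:u1];mm=((Q[...,2]>z0)&(Q[...,2]<z1)).astype(np.uint8); n,l,st,_=cv2.connectedComponentsWithStats(mm)
    for i in range(1,n):
        if st[i,4]>60: print(np.round(rect(Q[l==i])[0],1),np.round(rect(Q[l==i])[1],1),round(rect(Q[l==i])[2],1),st[i,4])
comps(295,145,415,215,14,40); print("tray"); comps(165,225,225,300,18,40)
go(603,-152.5,200,np.radians(11.9)); go(603,-152.5,200,1.62)
```

```text
[0.29629203 1.15818127 0.58487755] 0.34097194683680404
[717.8 111. ] [39.  19.4] 2.2 91
[695.5  26.4] [25.6 62.5] 3.3 194
[ 695.4 -154. ] [80.5 26.4] 84.6 255
[593.7  61. ] [89.4 22.3] 2.0 268
[ 602.7 -152.2] [81.4 24.4] 11.5 257
tray
[400.7 302.1] [125.7  16.9] 4.7 251
[384.4 379.2] [138.3 113.1] 2.7 198
[417.4 384.6] [21.9 80.5] 3.3 273
[349.1 377.2] [21.1 74.9] 3.3 233
turn 1.412 | shift cm x 13.71 y 57.24 z 6.21 yaw 0.208 q6 0.77 now [350.8 379.4 262.1]
turn -0.0 | shift cm x -54.36 y 22.57 z 6.21 yaw 1.62 q6 0.77 now [350.8 379.4 262.1]
```

Both blown fuses are in the tray, according to depth. Next is the 80 mm spare at (603,-152).

drive_tool(
  deltas=[
    [-1.2,0.5,0,0],
    [-2.4,1,0,0],
    [-3.4,1.4,0,0],
    [-3.7,1.5,0,0],
    [-3.7,1.55,0,0],
    [-3.7,1.55,0,0],
    [-3.7,1.55,0,0],
    [-3.7,1.55,0,0],
    [-3.7,1.55,0,0],
    [-3.7,1.55,0,0],
    [-3.7,1.55,0,0],
    [-3.7,1.55,0,0],
  ],
  jaw=0.5,
)

```text
clock: 38.63
eef_pos: [535.9, -19.2, 254.3]
tcp_rot: [-3.138, -0.0, 1.62]
contact_force: [0.2, 0.2, 0.9]
opening: 0.504
```

drive_tool(
  deltas=[
    [-3.7,1.55,0,0],
    [-3.7,1.55,0,0],
    [-3.2,1.3,0,0.1],
    [-2.4,1.2,0,0.12],
    [-0.6,0.5,0,0.12],
    [0,0,0,0.12],
    [0,0,1,0.12],
    [0,0,1,0.12],
    [0,0,1,0.12],
    [0,0,1,0.12],
    [0,0,1,0.12],
    [0,0,1,0.12],
  ],
)

```text
clock: 39.63
eef_pos: [598.9, -151.8, 193.5]
tcp_rot: [-3.139, 0.003, 0.434]
contact_force: [-0.4, -0.2, -0.0]
opening: 0.502
```

drive_tool(
  deltas=[
    [0,0,1,0.12],
    [0,0,1,0.116],
    [0,0,0,0],
    [0,0,0,0],
  ],
)

```text
clock: 39.97
eef_pos: [599.1, -151.7, 174.3]
tcp_rot: [-3.14, 0.004, 0.207]
contact_force: [-0.1, -0.0, 0.7]
opening: 0.503
```

Run:
```python
from h import *
go(602.7,-152.2,26,.204)
```

```text
turn 0.003 | shift cm x 0.35 y 0.13 z 14.83 yaw 0.204 q6 1.11 now [ 599.1 -151.7  174.3]
```

drive_tool(
  deltas=[
    [0.2,0.1,1,0],
    [0.15,0,2,0],
    [0,0,2.5,0],
    [0,0,2.5,0],
    [0,0,2,0],
    [0,0,1.5,0],
    [0,0,1,0],
    [0,0,0.5,0],
    [0,0,0,0],
    [0,0,0,0],
  ],
)

```text
clock: 40.8
eef_pos: [604.8, -151.9, 46.7]
tcp_rot: [3.141, -0.001, 0.205]
contact_force: [1.3, -0.3, -0.1]
opening: 0.5
```

Run:
```python
from h import *
go(602.7,-152.2,25.5,.204)
```

```text
turn 0.001 | shift cm x -0.21 y -0.01 z 2.12 yaw 0.204 q6 1.12 now [ 604.8 -151.9   46.7]
```

drive_tool(
  deltas=[
    [-0.1,0,0.6,0],
    [-0.1,0,0.6,0],
    [0,0,0.5,0],
    [0,0,0.3,0],
    [0,0,0.1,0],
    [0,0,0,0],
    [0,0,0,0],
  ],
)

```text
clock: 41.38
eef_pos: [602.5, -152.2, 25.3]
tcp_rot: [3.142, 0.0, 0.204]
contact_force: [-0.5, -0.1, -0.2]
opening: 0.501
```

Run:
```python
from h import *
go(602.7,-152.2,25.5,.204)
```

```text
turn -0.0 | shift cm x 0.02 y 0.00 z -0.02 yaw 0.204 q6 1.12 now [ 602.5 -152.2   25.3]
```

drive_tool(
  deltas=[
    [0,0,0,0],
    [0,0,0,0],
    [0,0,0,0],
    [0,0,0,0],
    [0,0,0,0],
    [0,0,0,0],
    [0,0,0,0],
  ],
  jaw=1,
  force=90,
)

```text
clock: 41.97
eef_pos: [602.7, -152.3, 25.9]
tcp_rot: [3.141, -0.001, 0.204]
contact_force: [-1.3, -0.9, 5.3]
opening: 0.256
```

drive_tool(
  deltas=[
    [0,0,-0.5,0],
    [0,0,-1.5,0],
    [0,0,-2.5,0],
    [0,0,-3.5,0],
    [0,0,-3.5,0],
    [0,0,-3,0],
    [0,0,-2,0],
    [0,0,-1,0],
    [0,0,0,0],
    [0,0,0,0],
  ],
)

```text
clock: 42.8
eef_pos: [602.1, -152.1, 199.8]
tcp_rot: [-3.141, 0.0, 0.204]
contact_force: [-0.7, 0.5, -1.5]
opening: 0.254
```

Run:
```python
from h import *
print(r.sense()["opening"]); go(576.2,247.6,180,.2)
```

```text
0.2539375702028217
turn 0.004 | shift cm x 5.40 y -39.69 z 1.98 yaw 0.2 q6 1.12 now [ 602.1 -152.1  199.8]
```

drive_tool(
  deltas=[
    [0.1,-1,0,0.004],
    [0.3,-2,0,0],
    [0.5,-3.2,0,0],
    [0.5,-3.8,0,0],
    [0.5,-4,0,0],
    [0.5,-4,0,0],
    [0.5,-4,0,0],
    [0.5,-4,0,0],
    [0.5,-4,0,0],
    [0.5,-3.5,0,0],
    [0.5,-3,0,0],
    [0.4,-2,0,0],
  ],
)

```text
clock: 43.8
eef_pos: [575.9, 238.9, 198.0]
tcp_rot: [-3.141, 0.003, 0.201]
contact_force: [0.6, -0.1, -1.7]
opening: 0.259
```

drive_tool(
  deltas=[
    [0.1,-1.1,0,0],
    [0,0,1,0],
    [0,0,2,0],
    [0,0,2,0],
    [0,0,1,0],
    [0,0,0.5,0],
    [0,0,0,0],
    [0,0,0,0],
    [0,0,0,0],
  ],
)

```text
clock: 44.55
eef_pos: [577.4, 246.5, 136.2]
tcp_rot: [-3.141, -0.001, 0.199]
contact_force: [0.2, 0.8, -0.6]
opening: 0.251
```

Run:
```python
from h import *
s=r.sense(); print(s["opening"]); t=go(576.2,247.6,71,.2)
a,d=cams.grab_frame("side"); cv2.imwrite("pics/side12raw.png",a[:,:,::-1]); np.save("side12.npy",d)
W=cloud("side",d); p=s["eef_pos"]; q=W-p; w=s["tcp_rot"][2]; X=q[...,:2]@[np.cos(w),np.sin(w)];Y=q[...,:2]@[-np.sin(w),np.cos(w)]
m=(abs(X)<60)&(abs(Y)<18)&(q[...,2]<10)&(q[...,2]>-35)&(abs(X)>14)
print(m.sum(),"X",np.percentile(X[m],[2,50,98]),"Y",np.percentile(Y[m],[2,98]),"Z",np.percentile(q[m][:,2],[2,98]))
```

```text
0.2509694364730138
turn -0.001 | shift cm x -0.10 y -0.13 z 6.52 yaw 0.2 q6 1.77 now [577.4 246.5 136.2]
215 X [-43.82752214 -26.96867387  35.30897582] Y [-12.58979535  13.60827538] Z [-24.30995776   0.17095009]
```

```bash
cat >> h.py <<'E'
def held(d,n="side"):
    s=r.sense(); W=cloud(n,d); q=W-s["eef_pos"]; w=s["tcp_rot"][2]; w=w if abs(w)<1.6 else w+np.pi
    X=q[...,:2]@[np.cos(w),np.sin(w)];Y=q[...,:2]@[-np.sin(w),np.cos(w)]; Z=q[...,2]
    m=(abs(Y)<9)&(Z<-5)&(Z>-20)&(X<-30)&(X>-60); print("front face X",np.round(np.percentile(X[m],[10,50,90]),1),m.sum())
    m=(abs(Y)<9)&(X<-16)&(X>-34)&(abs(Z)<40); print("top Z",np.round(np.percentile(Z[m],[10,50,90]),1),m.sum())
    m=(abs(Y)<25)&(X<-18)&(X>-38)&(Z<-4)&(Z>-20); print("Y",np.round(np.percentile(Y[m],[3,50,97]),1),"Z by X",np.round(np.polyfit(X[m],Z[m],1),3))
E
python3 - <<'E'
from h import *
held(np.load("side12.npy"))
go(576.2,247.6,71,.2)
E
```

```text
front face X [-43.8 -42.1 -37.5] 31
top Z [-16.3  -3.1  -0.8] 36
Y [-11.9  -9.2  -4.9] Z by X [ 0.093 -9.393]
turn -0.001 | shift cm x -0.10 y -0.12 z 6.53 yaw 0.2 q6 1.77 now [577.4 246.6 136.3]
```

drive_tool(
  deltas=[
    [-0.05,-0.1,0.5,0],
    [0,0,1,0],
    [0,0,1,0],
    [0,0,1,0],
    [0,0,0.5,0],
    [0,0,0.4,0],
    [0,0,0,0],
    [0,0,0,0],
    [0,0,0,0],
  ],
)

```text
clock: 45.35
eef_pos: [576.3, 247.6, 91.6]
tcp_rot: [-3.141, -0.0, 0.2]
contact_force: [0.9, 0.7, -1.3]
opening: 0.248
```

Run:
```python
from h import *
go(576.7,247.6,71,.2)
```

```text
turn -0.0 | shift cm x 0.04 y 0.01 z 2.06 yaw 0.2 q6 1.77 now [576.3 247.6  91.6]
```

drive_tool(
  deltas=[
    [0.03,0,0.3,0],
    [0,0,0.3,0],
    [0,0,0.3,0],
    [0,0,0.3,0],
    [0,0,0.2,0],
    [0,0,0,0],
  ],
)

```text
clock: 45.85
eef_pos: [575.9, 247.4, 76.6]
tcp_rot: [3.141, 0.001, 0.2]
contact_force: [-0.7, -0.2, -1.9]
opening: 0.252
```

drive_tool(
  deltas=[
    [0,0,0.2,0],
    [0,0,0.2,0],
    [0,0,0,0],
  ],
)

```text
clock: 46.1
eef_pos: [576.1, 247.5, 72.9]
tcp_rot: [3.142, 0.0, 0.2]
contact_force: [-0.1, 0.3, -1.7]
opening: 0.257
```

drive_tool(
  deltas=[
    [0,0,0.15,0],
    [0,0,0.1,0],
    [0,0,0,0],
  ],
)

```text
clock: 46.35
eef_pos: [576.4, 247.6, 71.9]
tcp_rot: [-3.142, -0.0, 0.2]
contact_force: [-3.1, -1.4, 10.8]
opening: 0.257
```

It seats at TCP 71.9 mm, the same height at which I gripped the seated blown fuse. Releasing.

drive_tool(
  deltas=[
    [0,0,0,0],
    [0,0,0,0],
    [0,0,0,0],
    [0,0,-0.3,0],
    [0,0,-0.7,0],
    [0,0,-1.5,0],
    [0,0,-2.5,0],
    [0,0,-3,0],
    [0,0,-3,0],
    [0,0,-2,0],
    [0,0,-1,0],
    [0,0,0,0],
  ],
  jaw=0.66,
)

```text
clock: 47.35
eef_pos: [577.6, 248.1, 213.7]
tcp_rot: [-3.141, -0.005, 0.2]
contact_force: [0.1, -0.8, -0.6]
opening: 0.343
```

```bash
cat >> h.py <<'E'
def comps(W,u0,v0,u1,v1,z0,z1,mn=60):
    Q=W[v0:v1,u0:u1];mm=((Q[...,2]>z0)&(Q[...,2]<z1)).astype(np.uint8); n,l,st,_=cv2.connectedComponentsWithStats(mm)
    for i in range(1,n):
        if st[i,4]>mn: R=rect(Q[l==i]); print(np.round(R[0],1),np.round(R[1],1),round(R[2],1),"z",round(float(np.median(Q[l==i][:,2])),1),st[i,4])
E
python3 - <<'E'
from h import *
b,e=cams.grab_frame("top"); W=cloud("top",e); comps(W,295,140,430,225,14,40)
go(695.4,-154,200,1.479); go(695.4,-154,200,.2)
E
```

```text
[725.  111.3] [53.4 19.6] 2.4 z 22.0 132
[694.8  26.1] [24.7 62.6] 2.0 z 22.9 198
[ 695.5 -154.1] [80.6 24.5] 85.0 z 23.2 253
[593.3  61. ] [89.5 22.3] 2.1 z 23.2 269
turn -1.279 | shift cm x -38.92 y 15.50 z 1.16 yaw 1.479 q6 1.77 now [576.7 247.8 211.6]
turn -0.0 | shift cm x 3.65 y 41.73 z 1.16 yaw 0.2 q6 1.77 now [576.7 247.8 211.6]
```

drive_tool(
  deltas=[
    [0.1,1,0,0],
    [0.2,2.2,0,0],
    [0.3,3.3,0,0],
    [0.35,4,0,0],
    [0.35,4,0,0],
    [0.35,4,0,0],
    [0.35,4,0,0],
    [0.35,4,0,0],
    [0.35,4,0,0],
    [0.35,4,0,0],
    [0.3,3.5,0,0],
    [0.3,2.5,0,0],
  ],
  jaw=0.5,
)

```text
clock: 48.4
eef_pos: [691.6, -146.2, 208.2]
tcp_rot: [-3.141, 0.003, 0.198]
contact_force: [0.4, -0.3, 0.3]
opening: 0.496
```

drive_tool(
  deltas=[
    [0,1.2,0,-0.11],
    [0,0,0,-0.117],
    [0,0,1,-0.117],
    [0,0,1,-0.117],
    [0,0,1,-0.117],
    [0,0,1,-0.117],
    [0,0,1,-0.117],
    [0,0,1,-0.117],
    [0,0,1,-0.117],
    [0,0,1,-0.117],
    [0,0,1,-0.118],
    [0,0,0,0],
  ],
)

```text
clock: 49.4
eef_pos: [692.0, -154.1, 116.2]
tcp_rot: [-3.135, -0.001, 1.486]
contact_force: [-0.5, 0.2, -0.8]
opening: 0.501
```

drive_tool(
  deltas=[
    [0,0,0,0],
    [0,0,0,0],
  ],
)

```text
clock: 49.57
eef_pos: [694.4, -154.2, 120.1]
tcp_rot: [-3.14, -0.0, 1.477]
contact_force: [-0.2, -0.7, 0.0]
opening: 0.5
```

Run:
```python
from h import *
go(695.4,-154,25.5,1.482)
```

```text
turn -0.005 | shift cm x 0.03 y 0.10 z 9.46 yaw 1.482 q6 -0.13 now [ 694.4 -154.2  120.1]
```

drive_tool(
  deltas=[
    [0.03,0.1,1,-0.005],
    [0,0,1.5,0],
    [0,0,1.8,0],
    [0,0,1.8,0],
    [0,0,1.2,0],
    [0,0,0.8,0],
    [0,0,0.4,0],
    [0,0,0.2,0],
    [0,0,0,0],
    [0,0,0,0],
  ],
)

```text
clock: 50.4
eef_pos: [696.4, -153.8, 34.5]
tcp_rot: [3.14, 0.0, 1.486]
contact_force: [0.0, -0.3, 0.0]
opening: 0.502
```

Run:
```python
from h import *
go(695.4,-154,25.5,1.482)
```

```text
turn 0.004 | shift cm x -0.03 y -0.10 z 0.90 yaw 1.482 q6 -0.13 now [ 696.4 -153.8   34.5]
```

drive_tool(
  deltas=[
    [-0.02,-0.05,0.5,0.004],
    [0,0,0.3,0],
    [0,0,0.1,0],
    [0,0,0,0],
    [0,0,0,0],
  ],
)

```text
clock: 50.82
eef_pos: [695.3, -153.8, 24.8]
tcp_rot: [-3.141, -0.0, 1.482]
contact_force: [0.3, -0.5, 0.2]
opening: 0.498
```

drive_tool(
  deltas=[
    [0,0,0,0],
    [0,0,0,0],
    [0,0,0,0],
    [0,0,0,0],
    [0,0,0,0],
    [0,0,0,0],
    [0,0,0,0],
  ],
  jaw=1,
  force=90,
)

```text
clock: 51.4
eef_pos: [695.7, -153.9, 25.4]
tcp_rot: [3.141, 0.0, 1.482]
contact_force: [-1.3, -0.9, 6.0]
opening: 0.256
```

drive_tool(
  deltas=[
    [0,0,-0.5,0],
    [0,0,-1.5,0],
    [0,0,-2.5,0],
    [0,0,-3.5,0],
    [0,0,-3.5,0],
    [0,0,-3,0],
    [0,0,-2,0],
    [0,0,-1,0],
    [0,0,0,0],
    [0,0,0,0],
  ],
)

```text
clock: 52.23
eef_pos: [695.0, -153.8, 199.6]
tcp_rot: [-3.141, -0.0, 1.482]
contact_force: [0.2, 0.2, -2.9]
opening: 0.253
```

Run:
```python
from h import *
print(r.sense()["opening"]); go(566.4,296.6,180,.2);go(566.4,296.6,180,1.482)
```

```text
0.2531888990658019
turn 1.282 | shift cm x -3.66 y -46.69 z 1.96 yaw 0.2 q6 -0.13 now [ 695.  -153.8  199.6]
turn -0.0 | shift cm x 43.72 y -16.81 z 1.96 yaw 1.482 q6 -0.13 now [ 695.  -153.8  199.6]
```

drive_tool(
  deltas=[
    [1,-0.4,0,0],
    [2,-0.8,0,0],
    [3,-1.1,0,0],
    [3.7,-1.4,0,0],
    [3.8,-1.5,0,0],
    [3.8,-1.5,0,0],
    [3.8,-1.5,0,0],
    [3.8,-1.5,0,0],
    [3.8,-1.5,0,0],
    [3.8,-1.5,0,0],
    [3.7,-1.4,0,0],
    [3.3,-1.2,0,0],
  ],
)

```text
clock: 53.23
eef_pos: [575.3, 255.5, 197.7]
tcp_rot: [-3.138, 0.001, 1.482]
contact_force: [-0.1, 0.0, -1.0]
opening: 0.254
```

drive_tool(
  deltas=[
    [2.4,-0.9,0,0.11],
    [1.2,-0.5,0,0.117],
    [0,0,0,0.117],
    [0,0,0,0.117],
    [0,0,0,0.117],
    [0,0,0,0.117],
    [0,0,0,0.117],
    [0,0,0,0.117],
    [0,0,0.5,0.117],
    [0,0,1,0.117],
    [0,0,1,0.119],
    [0,0,1,0],
  ],
)

```text
clock: 54.23
eef_pos: [567.1, 290.6, 162.4]
tcp_rot: [3.141, 0.003, 0.195]
contact_force: [1.0, -0.6, -1.8]
opening: 0.254
```

drive_tool(
  deltas=[
    [0,0,0.5,0],
    [0,0,0,0],
    [0,0,0,0],
    [0,0,0,0],
  ],
)

```text
clock: 54.57
eef_pos: [568.8, 290.8, 160.0]
tcp_rot: [-3.141, -0.0, 0.202]
contact_force: [-0.6, -0.5, -1.5]
opening: 0.26
```

Run:
```python
from h import *
print(r.sense()["opening"]); go(566.5,296.6,92,.2)
a,d=cams.grab_frame("side"); held(d)
```

```text
0.25968080856750336
turn 0.002 | shift cm x -0.11 y -0.61 z 6.80 yaw 0.2 q6 1.84 now [568.8 290.8 160. ]
front face X [-45.7 -43.6 -33.3] 29
top Z [-14.6  -2.1  -0.7] 25
Y [-12.7 -10.3  -8.1] Z by X [ -0.105 -14.451]
```

drive_tool(
  deltas=[
    [-0.05,-0.3,0.5,0.002],
    [0,-0.3,1,0],
    [0,0,1.5,0],
    [0,0,1.5,0],
    [0,0,1,0],
    [0,0,0.6,0],
    [0,0,0.4,0],
    [0,0,0.2,0],
    [0,0,0,0],
    [0,0,0,0],
    [0,0,0,0],
  ],
)

```text
clock: 55.53
eef_pos: [567.5, 296.6, 93.4]
tcp_rot: [-3.141, -0.001, 0.198]
contact_force: [-2.0, -0.2, -2.2]
opening: 0.253
```

Run:
```python
from h import *
print(r.sense()["opening"]); go(567,296.8,71.9,.2)
```

```text
0.252709912469975
turn -0.002 | shift cm x -0.04 y -0.03 z 2.15 yaw 0.2 q6 1.85 now [567.5 296.6  93.4]
```

drive_tool(
  deltas=[
    [-0.04,-0.02,0.3,0],
    [0,0,0.3,0],
    [0,0,0.3,0],
    [0,0,0.3,0],
    [0,0,0.2,0],
    [0,0,0,0],
  ],
)

```text
clock: 56.03
eef_pos: [566.2, 296.4, 78.1]
tcp_rot: [3.141, 0.001, 0.198]
contact_force: [-0.4, -0.0, -1.4]
opening: 0.256
```

drive_tool(
  deltas=[
    [0,0,0.2,0],
    [0,0,0.2,0],
    [0,0,0.1,0],
    [0,0,0,0],
  ],
)

```text
clock: 56.37
eef_pos: [566.5, 296.5, 73.5]
tcp_rot: [3.141, 0.0, 0.198]
contact_force: [0.1, -0.2, -1.3]
opening: 0.254
```

drive_tool(
  deltas=[
    [0,0,0.15,0],
    [0,0,0.1,0],
    [0,0,0,0],
  ],
)

```text
clock: 56.62
eef_pos: [566.7, 296.6, 71.3]
tcp_rot: [3.142, -0.0, 0.198]
contact_force: [0.2, 0.5, -0.3]
opening: 0.256
```

drive_tool(
  deltas=[
    [0,0,0.1,0],
    [0,0,0,0],
  ],
)

```text
clock: 56.78
eef_pos: [566.7, 296.6, 71.3]
tcp_rot: [-3.142, -0.0, 0.198]
contact_force: [-4.1, -2.2, 9.0]
opening: 0.258
```

Seated at 71.3 mm. I'll release, then move aside to check the fuses and the cover.

drive_tool(
  deltas=[
    [0,0,0,0],
    [0,0,0,0],
    [0,0,0,0],
    [0,0,-0.3,0],
    [0,0,-0.7,0],
    [0,0,-1.5,0],
    [0,0,-2.5,0],
    [0,0,-3,0],
    [0,0,-3,0],
    [0,0,-2,0],
    [0,0,-1,0],
    [0,0,0,0],
  ],
  jaw=0.66,
)

```text
clock: 57.78
eef_pos: [567.8, 297.2, 213.2]
tcp_rot: [-3.14, -0.004, 0.198]
contact_force: [0.7, 0.6, -0.0]
opening: 0.343
```

drive_tool(
  deltas=[
    [-1,-1,0,0],
    [-2,-2,0,0],
    [-2,-2,0,0],
    [-2,-2,0,0],
    [-2,-2,0,0],
    [-1.5,-2,0,0],
    [-1,-1,0,0],
    [0,0,0,0],
    [0,0,0,0],
  ],
  jaw=0.4,
)

```text
clock: 58.53
eef_pos: [429.4, 391.5, 209.2]
tcp_rot: [3.14, 0.001, 0.2]
contact_force: [-0.1, -0.6, -0.7]
opening: 0.604
```

Run:
```python
from h import *
print(r.sense()["eef_pos"],r.sense()["clock"])
b,e=cams.grab_frame("top"); b=b[:,:,::-1]; cv2.imwrite("pics/top13raw.png",b)
a,d=cams.grab_frame("side"); a=a[:,:,::-1]; cv2.imwrite("pics/side13raw.png",a)
S=cv2.resize(a[130:240,140:270],None,fx=3,fy=3,interpolation=2); T=cv2.resize(b[160:270,180:310],None,fx=3,fy=3,interpolation=2); T2=cv2.resize(b[150:310,280:430],None,fx=390/150,fy=240/160)
cv2.imwrite("pics/st13.png",np.hstack([S,T]))
W=cloud("top",e); print("box");comps(W,200,150,275,240,64,75); print("cover rib");comps(W,200,225,290,310,30,55,30);print("cover plate");comps(W,200,225,290,310,12,30)
Ws=cloud("side",d); print("side rib");comps(Ws,140,190,280,260,34,55,30); print("side plate");comps(Ws,140,190,280,260,16,30)
```

```text
[429.37701064 391.52003713 209.2228804 ] 58.5333
box
[577.5 249.3] [83.6 23.1] 11.2 z 69.2 256
[564.4 297.4] [80.4 24. ] 11.3 z 69.0 260
cover rib
[401.  241.5] [22.1 63.7] 89.9 z 41.3 214
[398.4 133.1] [75.9 26.6] 3.7 z 41.5 212
cover plate
[416.6 136.4] [147.8  32.7] 3.8 z 20.1 359
[401.4 241.6] [128.3 132.1] 0.2 z 21.9 2143
[413.9 327.9] [102.9  35.9] 24.2 z 24.9 91
[418.6 352.5] [22.9 15.6] 5.6 z 25.9 62
[400.3 123.9] [45.7  8.2] 3.2 z 20.4 66
side rib
[506.1 258.5] [  8.  134.4] 12.7 z 45.0 225
[552.7 201.3] [32.1  6.8] 13.9 z 46.7 53
[398.7 238.9] [25.2 67. ] 87.4 z 42.2 193
[381.2 118.8] [104.   61.8] 54.6 z 44.2 224
[443.6  61.8] [93.4 60.2] 44.4 z 47.7 240
side plate
[388.2 304.1] [146.8 268.3] 3.6 z 23.6 2174
[506.9 258.3] [  6.8 123.6] 11.3 z 22.6 133
[270.3 390.6] [31.4 60.6] 27.4 z 21.3 151
[359.6 131.8] [22. 44.] 58.7 z 22.2 80
```

View pics/st13.png

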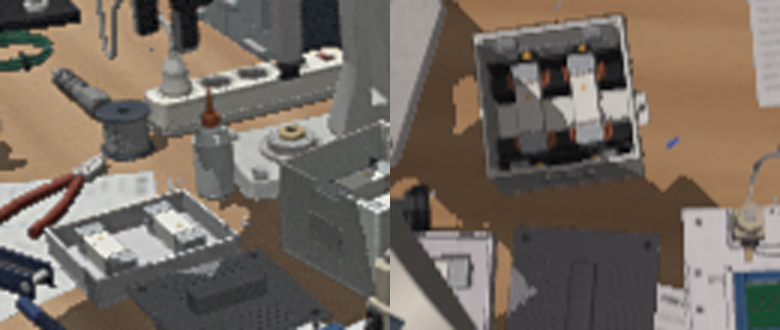

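Both new fuses sit level in their ways, both blown ones lie in the tray, and the cover lies flat at (401,242), yaw 0. I'll pick the cover up.

Run:
```python
from h import *
go(401.3,241.6,42.5,0)
```

```text
turn 0.198 | shift cm x -2.94 y 14.95 z 16.72 yaw 0.0 q6 2.11 now [430.7 391.1 209.7]
```

drive_tool(
  deltas=[
    [0,0,0,0.1],
    [0,0,0,0.098],
    [-0.3,1.5,0,0],
    [-0.5,2.5,0,0],
    [-0.6,3,0,0],
    [-0.6,3,0.5,0],
    [-0.5,2.5,1,0],
    [-0.3,1.5,1.5,0],
    [-0.14,0.95,1.5,0],
    [0,0,1.5,0],
    [0,0,1,0],
    [0,0,0,0],
  ],
)

```text
clock: 59.63
eef_pos: [400.5, 240.9, 138.6]
tcp_rot: [3.14, 0.002, -0.002]
contact_force: [-1.9, -1.1, 0.5]
opening: 0.603
```

drive_tool(
  deltas=[
    [0,0,1,0],
    [0,0,1.5,0],
    [0,0,1.5,0],
    [0,0,1,0],
    [0,0,0,0],
    [0,0,0,0],
    [0,0,0,0],
  ],
)

```text
clock: 60.22
eef_pos: [401.3, 242.5, 90.8]
tcp_rot: [-3.141, -0.001, -0.0]
contact_force: [0.5, -0.8, 0.2]
opening: 0.603
```

Run:
```python
from h import *
go(401.3,241.6,42.5,0.002)
```

```text
turn -0.002 | shift cm x 0.00 y 0.09 z 4.83 yaw 0.002 q6 2.11 now [401.3 242.5  90.8]
```

drive_tool(
  deltas=[
    [0,0.05,1,0],
    [0,0.04,1.2,0],
    [0,0,1.1,0],
    [0,0,0.7,0],
    [0,0,0.4,0],
    [0,0,0.2,0],
    [0,0,0,0],
    [0,0,0,0],
  ],
)

```text
clock: 60.88
eef_pos: [401.1, 241.4, 44.5]
tcp_rot: [-3.141, -0.0, -0.0]
contact_force: [-0.3, -0.2, 1.1]
opening: 0.599
```

drive_tool(
  deltas=[
    [0,0,0.15,0],
    [0,0,0,0],
    [0,0,0,0],
  ],
)

```text
clock: 61.13
eef_pos: [401.0, 241.3, 43.0]
tcp_rot: [-3.141, -0.0, -0.0]
contact_force: [0.5, 0.1, 0.2]
opening: 0.6
```

drive_tool(
  deltas=[
    [0,0,0,0],
    [0,0,0,0],
    [0,0,0,0],
    [0,0,0,0],
    [0,0,0,0],
    [0,0,0,0],
  ],
  jaw=1,
  force=90,
)

```text
clock: 61.63
eef_pos: [400.9, 241.3, 43.2]
tcp_rot: [-3.141, -0.0, -0.0]
contact_force: [-1.5, -0.8, 7.7]
opening: 0.229
```

drive_tool(
  deltas=[
    [0,0,-0.5,0],
    [0,0,-1,0],
    [0,0,-2,0],
    [0,0,-3,0],
    [0,0,-3,0],
    [0,0,-2.5,0],
    [0,0,-1.5,0],
    [0,0,-0.5,0],
    [0,0,0,-0.1],
    [0,0,0,-0.1],
    [0,0,0,0],
  ],
)

```text
clock: 62.55
eef_pos: [400.4, 240.9, 182.5]
tcp_rot: [3.141, 0.001, 0.204]
contact_force: [-1.6, -0.3, -2.6]
opening: 0.232
```

Run:
```python
from h import *
print(r.sense()["opening"]);go(571.1,272.1,165,0.2)
```

```text
0.23241619047204168
turn 0.004 | shift cm x 17.35 y 0.34 z 1.75 yaw 0.2 q6 1.91 now [400.4 240.9 182.5]
```

drive_tool(
  deltas=[
    [0.8,0,0,0.004],
    [1.6,0.05,0,0],
    [2.4,0.05,0,0],
    [2.7,0.05,0,0],
    [2.7,0.05,0,0],
    [2.5,0.05,0,0],
    [2,0.05,0,0],
    [1.5,0.05,0,0],
    [0.8,0,0,0],
    [0.3,0,0,0],
    [0,0,0,0],
    [0,0,0,0],
  ],
)

```text
clock: 63.55
eef_pos: [570.3, 271.2, 182.3]
tcp_rot: [3.141, 0.001, 0.195]
contact_force: [-0.5, -0.6, -2.0]
opening: 0.235
```

drive_tool(
  deltas=[
    [0,0,1,0],
    [0,0,1,0],
    [0,0,0.8,0],
    [0,0,0.5,0],
    [0,0,0,0],
    [0,0,0,0],
    [0,0,0,0],
  ],
)

```text
clock: 64.13
eef_pos: [571.4, 271.6, 150.0]
tcp_rot: [-3.142, -0.0, 0.196]
contact_force: [-0.2, -0.1, -1.9]
opening: 0.234
```

Run:
```python
from h import *
print(r.sense()["opening"],r.sense()["contact_force"]);go(570.7,272.1,118,0.2)
a,d=cams.grab_frame("side"); W=cloud("side",d); s=r.sense(); q=W-s["eef_pos"]; X=q[...,:2]@[np.cos(.2),np.sin(.2)];Y=q[...,:2]@[-np.sin(.2),np.cos(.2)]
m=(abs(q[...,2]+20)<7)&(abs(X)<62)&(abs(Y)<64)&(abs(X)>20)
A=np.c_[X[m],Y[m],np.ones(m.sum())]; f=np.linalg.lstsq(A,q[m][:,2],rcond=None)[0]; print("plate tilt x,y,z0",f,m.sum(),X[m].min(),X[m].max(),Y[m].min(),Y[m].max())
```

```text
0.23399403071463362 [-0.16059732 -0.09381515 -1.90298601]
turn -0.004 | shift cm x -0.06 y -0.06 z 3.20 yaw 0.2 q6 1.82 now [571.4 271.6 150. ]
plate tilt x,y,z0 [-1.03189810e-03  4.65288511e-03 -2.00980206e+01] 537 -61.809633121716395 61.759534031577715 -63.98019656535758 63.529394351234224
```

The cover is held level and square over the box. I'll lower it onto the rim.

drive_tool(
  deltas=[
    [-0.03,-0.06,0.5,-0.004],
    [0,0,0.5,0],
    [0,0,0.2,0],
    [0,0,0.2,0],
    [0,0,0,0],
    [0,0,0,0],
  ],
)

```text
clock: 64.68
eef_pos: [570.7, 272.0, 135.6]
tcp_rot: [3.141, 0.0, 0.2]
contact_force: [0.0, 0.4, -1.9]
opening: 0.233
```

drive_tool(
  deltas=[
    [0,0,0.2,0],
    [0,0,0.2,0],
    [0,0,0.2,0],
    [0,0,0,0],
  ],
)

```text
clock: 65.02
eef_pos: [570.6, 272.0, 129.5]
tcp_rot: [3.142, 0.0, 0.2]
contact_force: [-0.5, 0.4, -1.0]
opening: 0.236
```

drive_tool(
  deltas=[
    [0,0,0.15,0],
    [0,0,0.15,0],
    [0,0,0.1,0],
    [0,0,0,0],
  ],
)

```text
clock: 65.35
eef_pos: [571.3, 272.3, 126.6]
tcp_rot: [-3.141, -0.001, 0.2]
contact_force: [-2.1, 0.1, 5.6]
opening: 0.228
```

drive_tool(
  deltas=[
    [0,0,0.1,0],
    [0,0,0.1,0],
    [0,0,0.1,0],
    [0,0,0,0],
  ],
)

```text
clock: 65.68
eef_pos: [571.7, 272.5, 124.4]
tcp_rot: [-3.141, -0.002, 0.2]
contact_force: [-2.9, -1.4, 10.5]
opening: 0.23
```

drive_tool(
  deltas=[
    [0,0,0.1,0],
    [0,0,0.1,0],
    [0,0,0.1,0],
    [0,0,0,0],
  ],
)

```text
clock: 66.02
eef_pos: [570.6, 272.0, 119.3]
tcp_rot: [-3.142, 0.0, 0.2]
contact_force: [1.3, 0.8, -7.5]
opening: 0.227
```

drive_tool(
  deltas=[
    [0,0,0.1,0],
    [0,0,0.1,0],
    [0,0,0.1,0],
    [0,0,0,0],
  ],
)

```text
clock: 66.35
eef_pos: [570.6, 271.9, 118.2]
tcp_rot: [3.142, 0.0, 0.2]
contact_force: [-6.7, -2.1, 14.9]
opening: 0.235
```

It snapped down at the rib. I'll release and press each edge with shut fingers.

drive_tool(
  deltas=[
    [0,0,0,0],
    [0,0,0,0],
    [0,0,0,0],
    [0,0,0,0],
    [0,0,-0.5,0],
    [0,0,-1,0],
    [0,0,-1.5,0],
    [0,0,-1.5,0],
    [0,0,-0.5,0],
    [0,0,0,0],
  ],
  jaw=0.5,
)

```text
clock: 67.18
eef_pos: [571.9, 272.6, 169.0]
tcp_rot: [-3.141, -0.003, 0.2]
contact_force: [0.4, -0.1, 0.3]
opening: 0.499
```

drive_tool(
  deltas=[
    [-1,0,0,0],
    [-1.5,0,0,0],
    [-1.5,0,0,0],
    [-1.2,0,0,0],
    [0,0,0,0],
    [0,0,0,0],
    [0,0,0,0],
    [0,0,0,0],
  ],
  jaw=1,
)

```text
clock: 67.85
eef_pos: [520.4, 261.9, 166.6]
tcp_rot: [-3.142, -0.0, 0.2]
contact_force: [0.6, 0.1, 0.5]
opening: 0.003
```

```bash
cat >> h.py <<'E'
def plate():
    a,d=cams.grab_frame("side"); W=cloud("side",d); q=W[...,:2]-[571.1,272.1]; X=q@[np.cos(.2),np.sin(.2)];Y=q@[-np.sin(.2),np.cos(.2)]
    for x0,x1 in((-62,-40),(40,62)):
        for y0,y1 in((-62,-30),(30,62),(-15,15)):
            m=(X>x0)&(X<x1)&(Y>y0)&(Y<y1)&(abs(W[...,2]-100)<13); print((x0,y0),m.sum(),round(float(np.median(W[m][:,2])),1) if m.sum()>3 else None,end=" | ")
    print()
    return a[:,:,::-1]
E
python3 - <<'E'
from h import *
s=r.sense();print(s["opening"],s["contact_force"]);go(519.2,261.6,118,0.2); plate()
E
```

```text
0.00291283412294921 [0.63104595 0.0866236  0.52109694]
turn -0.0 | shift cm x -0.12 y 0.00 z 4.86 yaw 0.2 q6 1.83 now [520.4 261.9 166.6]
(-62, -62) 50 98.0 | (-62, 30) 46 98.2 | (-62, -15) 44 98.2 | (40, -62) 39 97.9 | (40, 30) 23 98.1 | (40, -15) 27 97.8 |
```

The plate height matches the initial shut reading (98.1) all round. I'll press both edges anyway.

drive_tool(
  deltas=[
    [-0.1,0,1,0],
    [0,0,1.5,0],
    [0,0,1,0],
    [0,0,0.7,0],
    [0,0,0.4,0],
    [0,0,0.3,0],
    [0,0,0,0],
  ],
)

```text
clock: 68.48
eef_pos: [518.7, 261.4, 117.2]
tcp_rot: [3.141, 0.001, 0.2]
contact_force: [0.8, 0.3, 0.3]
opening: 0.001
```

drive_tool(
  deltas=[
    [0,0,0.15,0],
    [0,0,0.15,0],
    [0,0,0.1,0],
    [0,0,0,0],
  ],
)

```text
clock: 68.82
eef_pos: [519.0, 261.6, 114.1]
tcp_rot: [-3.141, -0.001, 0.2]
contact_force: [-0.6, -0.0, -0.4]
opening: 0.003
```

drive_tool(
  deltas=[
    [0,0,0.1,0],
    [0,0,0.1,0],
    [0,0,0,0],
  ],
)

```text
clock: 69.07
eef_pos: [519.1, 261.6, 114.0]
tcp_rot: [-3.141, -0.001, 0.2]
contact_force: [-7.1, -3.4, 21.7]
opening: 0.002
```

drive_tool(
  deltas=[
    [0,0,-0.5,0],
    [0,0,-1.5,0],
    [0,0,-2,0],
    [0,0,-1,0],
    [1,0,0,0],
    [2,0,0,0],
    [2.5,0,0,0],
    [2.5,0,0,0],
    [1.8,0,0,0],
    [0.7,0,0,0],
    [0,0,0,0],
    [0,0,0,0],
  ],
)

```text
clock: 70.07
eef_pos: [621.1, 282.0, 160.6]
tcp_rot: [3.141, 0.002, 0.2]
contact_force: [-0.1, -0.1, -0.5]
opening: -0.003
```

Run:
```python
from h import *
go(623,282.7,114,0.2)
```

```text
turn -0.0 | shift cm x 0.20 y -0.03 z 4.66 yaw 0.2 q6 1.8 now [621.1 282.  160.6]
```

drive_tool(
  deltas=[
    [0.1,0,1,0],
    [0,0,1.2,0],
    [0,0,1,0],
    [0,0,0.6,0],
    [0,0,0.4,0],
    [0,0,0.2,0],
    [0,0,0,0],
  ],
)

```text
clock: 70.65
eef_pos: [622.4, 282.5, 117.2]
tcp_rot: [3.141, 0.001, 0.2]
contact_force: [-0.5, 0.3, 0.0]
opening: -0.006
```

drive_tool(
  deltas=[
    [0,0,0.1,0],
    [0,0,0.1,0],
    [0,0,0,0],
  ],
)

```text
clock: 70.9
eef_pos: [622.9, 282.6, 116.0]
tcp_rot: [-3.142, -0.0, 0.2]
contact_force: [1.0, 0.1, 0.5]
opening: 0.002
```

drive_tool(
  deltas=[
    [0,0,0.15,0],
    [0,0,0.15,0],
    [0,0,0.1,0],
    [0,0,0,0],
  ],
)

```text
clock: 71.23
eef_pos: [623.1, 282.7, 114.0]
tcp_rot: [-3.141, -0.001, 0.2]
contact_force: [-6.2, -3.0, 16.9]
opening: -0.001
```

Rigid at 114 mm on both edges. I'll retreat and do a last check.

drive_tool(
  deltas=[
    [0,0,-0.5,0],
    [0,0,-1.5,0],
    [0,0,-2.5,0],
    [0,0,-3,0],
    [0,0,-2,0],
    [-2,-1,0,0],
    [-3,-2,0,0],
    [-4,-2,0,0],
    [-4,-2,0,0],
    [-4,-2,0,0],
    [-3,-1,0,0],
    [0,0,0,0],
  ],
)

```text
clock: 72.23
eef_pos: [410.3, 338.4, 206.5]
tcp_rot: [3.141, 0.003, 0.202]
contact_force: [-0.0, -0.1, -0.6]
opening: -0.002
```

Run:
```python
from h import *
a=plate(); s=r.sense(); print(s["eef_pos"],s["contact_force"],s["clock"])
b,e=cams.grab_frame("top"); b=b[:,:,::-1]
W=cloud("top",e); print("cover");comps(W,200,150,275,240,90,106); print("driver strip"); comps(W,385,225,430,310,5,40,40); print("spares"); comps(W,295,140,430,225,14,40)
S=cv2.resize(a[130:240,140:270],None,fx=3,fy=3,interpolation=2); T=cv2.resize(b[140:310,160:430],(390,246),interpolation=cv2.INTER_AREA); T=cv2.copyMakeBorder(T,0,84,0,0,0)
cv2.imwrite("pics/fin.png",np.hstack([S,T]))
```

```text
(-62, -62) 51 98.4 | (-62, 30) 45 98.1 | (-62, -15) 40 98.5 | (40, -62) 40 98.2 | (40, 30) 22 98.1 | (40, -15) 29 97.9 | 
[413.10920867 338.72356154 207.01823648] [ 0.71119566 -0.484244    0.24693602] 72.2833
cover
[570.9 273. ] [130.  133.4] 11.2 z 96.9 2244
driver strip
[ 405.2 -197.6] [ 31.1 194.8] 89.7 z 21.9 408
spares
[725.2 111.3] [53.  19.4] 2.5 z 21.6 132
[694.6  26.1] [23.9 62.7] 1.9 z 23.4 192
[594.   61.1] [90.2 22.3] 2.2 z 23.3 270
```

View pics/fin.png

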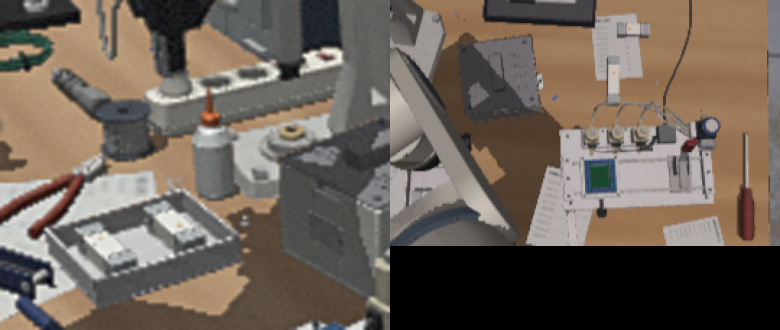

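The last picture shows the cover shut on the box, both blown fuses in the tray, the bottle upright, and the driver lying on the strip at right (745,185). The long and short spares are still on the bench.

```bash
python3 -c "
from rig import job
print(job.sign_off())"
```

```text
the job is handed in; nothing more can be done
None
```

I did the whole job in the order asked and handed it in at about 72 s on the robot's clock. One contact force during the work may count against it, described below.

- **Cover off:** I pried the cover free with the screwdriver in the notch, laid the driver on the strip at y -0.197, and laid the cover on the bench.
- **Fuses:** Both ways held a blown fuse. Both blown fuses now lie in the tray, and a new 80 mm fuse sits in each way.
- **Cover on:** I pressed the cover back on at the rib, then near each edge with 17–22 N.

**Last checks:**
- The cover plate reads 97.9–98.5 mm all round, the same as the first shut reading of about 98.1 mm. Both edges were rigid when pressed.
- The new fuses' tops read about 69 mm, against 70 mm nominal, and both had seated at the height where I gripped the old ones.
- The driver lies on the bench, the bottle stands, and the 64 and 96 mm fuses are still on the bench. The 96 mm one was moved about 3 cm during the run, while the robot was not near it.

**What did not go cleanly:** On the first descent into way 1, something touched and the wrist force rose to about 72 N before I backed off. I could not tell what it was; it was probably a finger linkage on the box rim. If it counts as the gripper's body, it is over the 40 N limit. I stopped about 4 mm higher on all later descents and had no further such contact.

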